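Lock down the movement holder and tap a stuck movement block free

TASK

First fasten down the movement holder on the watchmaker's bench with every T-key standing in the rack: drop each lengthwise through a free slot of the holder's plate until its collar sits on the plate, turn it a quarter turn to lock, and let go. Then loosen the brass movement block that is stuck between the holder's two jaws by light mallet taps, alternately on its two sides so that both jaws give way evenly, a little at a time, until both jaws are back at (or almost at) their stops; tap only the block, not the jaws, and keep the gripper off the block and jaws until then. Finally stand the freed block upright in the white tray, leave the mallet standing head down on its round pad, and leave the loupes, the parts case and the oil pot round about where they are.

Things in the scene. Friction and masses are not known exactly. Their poses are not given: they have to be found in the camera images.
- holder: movement holder, fixed to the bench: steel plate 175 x 260 mm, 10 mm thick, top at 30 mm above the bench, on rails. Origin: on the bench, below the place where the block sits; its x points to the side with the three slots, its y along the line on which the two jaws slide; the plate reaches from x = -52 to +122 mm, y = -130 to +130 mm
- slot0 (a point): one of the three equal slots of the holder's plate: centre of its mouth, on the plate's top (30 mm above the bench). The slot is 42 mm long along the holder's x and 15 mm wide along the holder's y, goes through the 10 mm plate, and has 20 mm of open space below in which a T-head can turn. A key in it rests on its collar, its origin 7 mm above the bench
- slot1 (a point): one of the three equal slots of the holder's plate: centre of its mouth, on the plate's top (30 mm above the bench). The slot is 42 mm long along the holder's x and 15 mm wide along the holder's y, goes through the 10 mm plate, and has 20 mm of open space below in which a T-head can turn. A key in it rests on its collar, its origin 7 mm above the bench
- slot2 (a point): one of the three equal slots of the holder's plate: centre of its mouth, on the plate's top (30 mm above the bench). The slot is 42 mm long along the holder's x and 15 mm wide along the holder's y, goes through the 10 mm plate, and has 20 mm of open space below in which a T-head can turn. A key in it rests on its collar, its origin 7 mm above the bench
- jaw_l (a joint): jaw on the holder's +y side, m: 0 = closed on the block, grows as it is pushed outwards (+y); end stop at 0.010, counts as given way from 0.0075. Friction about 7 N, stays where left. One jaw more than 6 mm ahead of the other cocks the block (a fault)
- jaw_r (a joint): jaw on the holder's -y side, mirror image: 0 = closed, grows as it is pushed outwards (-y), end stop at 0.010, counts as given way from 0.0075
- jaw_l_lip (a point): middle of the top inner edge of the +y jaw's lip, 51 mm above the bench, at holder's y = +40 mm when closed. The jaw is 70 mm wide (holder's x -35 to +35); its lip is 7 mm thick, lies 2 mm over the block's foot and overlaps it by 5 mm; its wall starts 6 mm behind the lip's edge, and the whole jaw is 36 mm deep along y
- jaw_r_lip (a point): middle of the top inner edge of the -y jaw's lip, 51 mm above the bench, at holder's y = -40 mm when closed. The jaw is 70 mm wide (holder's x -35 to +35); its lip is 7 mm thick, lies 2 mm over the block's foot and overlaps it by 5 mm; its wall starts 6 mm behind the lip's edge, and the whole jaw is 36 mm deep along y
- block: brass block between the jaws, 0.5 to 0.9 kg: foot 66 x 90 mm (its x, y), 12 mm high; on it an upright drum 54 mm dia, 12 to 60 mm above the underside. Origin: centre of the underside. It starts standing on the holder's plate, its y along the holder's y. With both jaws back at their stops the lips leave the foot about 10 mm in all: it must be midway between them (holder's y near 0) to lift out
- mallet: mallet standing head down: white nylon head 60 mm along its x (striking direction, faces at x = +-30 mm), 44 mm along y, z 0 to 30; square wooden handle 22 x 22 mm, z 30 to 115. Origin: centre of the head's underside. 0.25 kg, head heavy. A slow tap drives the block and jaw as far as the mallet follows; over 60 N on the block is too hard
- pad: round grey pad 120 mm dia on the bench, 2 mm thin and soft: the mallet stands as if on the bench: the mallet's place. Origin: its centre on the bench
- tray: loose white open tray 170 x 150 mm (x, y), 24 mm high, walls and floor about 4 mm. Origin: centre of the underside
- rack: dark wooden block, fixed, 230 x 70 mm (x, y), 34 mm high, with three pockets at x = -75, 0, +75 mm; the keys stand in them on their collars (key origin 11 mm above the bench), their wings across the rack. Origin: centre of the underside
- key1: steel T-key in the rack; absent (None) in some runs. Origin: centre of the underside of its T-head, z up. T-head: bar 36 mm along x, 11 along y, z 0 to 10. Shank 11 mm dia, z 10 to 38, with a collar 26 mm dia at z 23 to 29 that stops it on the plate or rack. Grip wing: 44 mm along x (parallel to the T-head), 14 mm thick along y, z 38 to 68. 0.12 kg
- key2: steel T-key in the rack; absent (None) in some runs. Origin: centre of the underside of its T-head, z up. T-head: bar 36 mm along x, 11 along y, z 0 to 10. Shank 11 mm dia, z 10 to 38, with a collar 26 mm dia at z 23 to 29 that stops it on the plate or rack. Grip wing: 44 mm along x (parallel to the T-head), 14 mm thick along y, z 38 to 68. 0.12 kg
- key3: steel T-key in the rack; absent (None) in some runs. Origin: centre of the underside of its T-head, z up. T-head: bar 36 mm along x, 11 along y, z 0 to 10. Shank 11 mm dia, z 10 to 38, with a collar 26 mm dia at z 23 to 29 that stops it on the plate or rack. Grip wing: 44 mm along x (parallel to the T-head), 14 mm thick along y, z 38 to 68. 0.12 kg
- loupe1: black loupe 52 mm dia, 45 mm high, near the robot; leave alone
- loupe2: black loupe 48 mm dia, 40 mm high, beyond the holder; leave alone
- case1: flat parts case 70 x 110 x 20 mm with a clear lid, near the robot; leave alone
- oilpot: small white bowl 60 mm dia, 30 mm high, near the robot; leave alone
Not all that is in view belongs to the job. Leave any orange or red look-alike of the key1 alone.

How it is judged:
By the outcome, as a careful person would: the job done as asked, in the order asked, and still so for the second after the job is handed in, with the robot touching nothing.
Of key1, key2, key3 only 1 to 3 are there at a start; the rules pass over those that are not, and their reading is None.
At some moment in a run one of tray, mallet may be knocked a few centimetres aside while the robot is not near it.
It also fails if it takes over 210 s, if anything falls off the work surface, if the arm or the gripper's body presses on something with over 40 N, if the wrist force passes 120 N, or if a joint passes its speed limit or range.

ROBOT

A 7-joint arm with a two-finger parallel gripper is mounted at the origin on the work surface. World frame = base frame: x ahead of the robot, y to its left, z up, the work surface at z = 0. Lengths are in mm, angles in rad, forces in N, time in s.
With the tool pointing down it reaches from about 425 to 1025 mm from the base axis. Payload 3.6 kg.
Tool frame: the origin (TCP) lies midway between the tips of the shut fingers; the grasp point (between the pads) lies 19 mm behind it (ctrl.pinch_z is the distance from the TCP to the grasp point, in mm); z points along the fingers, y is the line along which they close (so a half turn about z gives the same grasp; the last joint's range is limited). The gripper opens to 85 mm and grips with 20 to 120 N. Pads are 22 mm wide; open, the fingers measure 114 mm over their backs; the gripper's body (76 mm by 85 mm) begins 54 mm behind the grasp point. The pads swing forward as they close: fully open they stand 13 mm farther back than shut.
Start: joints at [-1.349, 0.591, 0.048, 1.609, -0.033, 0.943, -0.034], TCP at [224.474, 689.377, 231.302] pointing down, gripper open.
Joint ranges: [-2.69, 2.69], [-0.47, 2.24], [-1.27, 1.36], [0.19, 2.51], [-1.53, 4.68], [0.08, 2.07], [-3.09, 3.09]. Speed limits (rad/s): [2.57, 2.57, 3.14, 3.14, 3.14, 3.14, 3.14].

INTERFACE

Orientations are given as a unit quaternion [w, x, y, z].
In Python, from bench import ctrl gives the robot as it stands.
- The arm moves only by the tool drive_tool, never from a script. Its arguments are lists of equal length, an entry for each row: "rotation": the turn, a rotation vector about the tool's x, y, z in rad, a list of three; "linear": the shift along the tool's x, y, z in mm, a list of three; "claw": the opening in per cent of the stroke, from 0 (shut) to 100 (fully open). In form: {"rotation": [[wx, wy, wz], ...], "linear": [[x, y, z], ...], "claw": [claw, ...]}. A call has 1 to 8 rows; each row is the pose to reach, as a shift and turn from the pose commanded when the call began, along the tool's axes at that moment; what a row does not reach only later rows make up. A row lasts 1/12 s, in which the tool goes at most 41.7 mm and 7.16 degrees, less where a joint would pass 70% of its speed; a pose out of reach is approached as far as the arm can. A call with a gripper value outside its range is refused whole. The fingers move at their own pace and stop on an object; the grip force is fixed at half the most. Time passes only in rows, so rows that repeat a pose let the fingers close. It gives the time, the measured TCP pose, the force, the opening and the grip force at its end, in the units of the state.
- ctrl.get_obs(): the state, without advancing time (a new reading comes with each control period).
- ctrl.camera(name): name is "scene" or "top"; returns (picture, depth): 384x512x3 uint8, blue, green, red; 384x512 float32, mm along the optical axis (not along the pixel's ray), 0 where there is no reading.
- ctrl.camera_params(name): a dict with "fx", "fy", "cx", "cy" (pixels), "dist" ([k1, k2, p1, p2, k3] as OpenCV has them; the pictures are not rectified), "R" (3x3) and "t" (3): a world point X has camera coordinates R X + t. Camera axes: x right, y down, z forward; pixel columns grow to the right and rows downward; lengths in mm; the calibration is good to about 2 mm. A picture is of the moment at which its call begins. camera_params takes no time and is no camera call.
- ctrl.job_done(): hands the job in; it is judged then, once.
The state is a dict: "time_s": time; "joints": joint angles; "qd": joint speeds; "tau": joint torques, N m; "tcp_pos": TCP position; "eef_rot": TCP orientation; "wrist_force": force on the tool from outside, world axes, zero at the start; "ft_torque": the same for the moment, N m; "width": finger opening in mm; "finger_force": force on a finger pad.
Only numpy, scipy, OpenCV 4.12 (cv2) and the standard library are available. Lean on these libraries where they do the work, as an engineer would, in place of code of your own. Each camera call takes 0.05 s, during which the arm holds its last target. There are 200 camera calls.

## Working session

There is one attempt and no reset: what is moved stays moved. The work goes in short steps, Python scripts to look and compute and a tool call to move; the robot and the scene stay as the last step left them, time stands still between calls to the robot, and variables do not carry over. Pictures are saved under pics/ and viewed, at most 14 in all, crops included, and the job is handed in when it is done.

Besides the shell and the picture viewer there is one more tool, called after "Emit:" as name(argument=value, ...), one argument or row to a line, values as JSON. drive_tool: Moves the arm, as the interface text tells. Its arguments: {"type":"object","properties":{"rotation":{"type":"array"},"linear":{"type":"array"},"claw":{"type":"array"}},"required":["rotation","linear","claw"]}

```bash
ls; mkdir -p pics
python3 - <<'E'
from bench import ctrl
import cv2,numpy as np
for n in("scene","top"):
    p,d=ctrl.camera(n); cv2.imwrite(f"pics/{n}0.png",p); np.save(f"pics/{n}0.npy",d)
    c=ctrl.camera_params(n); print(n,c, -np.array(c["R"]).T@np.array(c["t"]))
o=ctrl.get_obs(); print(o)
E
```

```text
pics
scene {'fx': 431.823773223956, 'fy': 431.823773223956, 'cx': 247.6341408113511, 'cy': 187.04930817984004, 'dist': array([0.00168059, 0.        , 0.        , 0.        , 0.        ]), 'R': array([[ 0.62678844,  0.77907987, -0.01306921],
       [ 0.63624772, -0.52141505, -0.56860812],
       [-0.44980562,  0.34808174, -0.82250472]]), 't': array([-305.77936063, -334.93727146, 1363.5025099 ])} [1018.07313183 -411.02511951  927.04289927]
top {'fx': 440.37550880677406, 'fy': 440.37550880677406, 'cx': 256.4591453956953, 'cy': 192.71756234481438, 'dist': array([-0.0892504,  0.       ,  0.       ,  0.       ,  0.       ]), 'R': array([[ 0.0096889 , -0.99971211, -0.02195058],
       [-0.99744508, -0.00810852, -0.07097577],
       [ 0.07077735,  0.02258218, -0.99723649]]), 't': array([ -46.05690826,  552.37217003, 1323.88947876])} [ 457.7057556   -71.46103678 1358.42495799]
{'time_s': 0.1, 'joints': array([-1.34952112,  0.59204196,  0.04829448,  1.60974569, -0.03328735,
        0.94270793, -0.03370477]), 'qd': array([ 6.28261000e-05, -2.99052971e-03, -3.40050912e-04, -3.33922400e-03,
        7.46568047e-04,  4.67668926e-04, -1.93836547e-05]), 'tau': array([ 4.80888775e-03, -5.49992537e+01,  1.55307792e+00, -1.98824519e+01,
        9.68917622e-03,  3.82083250e-03, -8.03191114e-06]), 'tcp_pos': array([224.21076904, 688.64103273, 230.22513848]), 'eef_rot': array([-1.03493793e-04,  1.56694234e-01,  9.87646605e-01, -1.04417399e-03]), 'wrist_force': array([ 0.07104487, -0.67207778,  0.07049258]), 'ft_torque': array([-0.03528903, -0.01367156, -0.03242778]), 'finger_force': 0.0, 'width': 85.43437098329292}
```

View pics/top0.png

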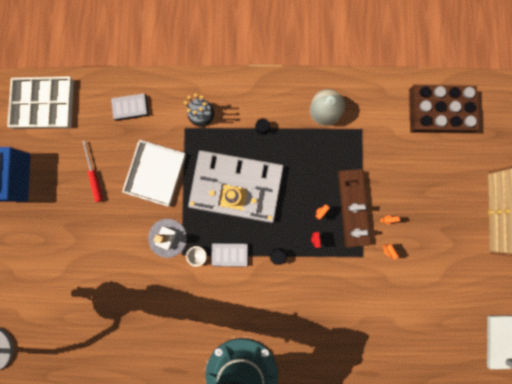

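View pics/scene0.png

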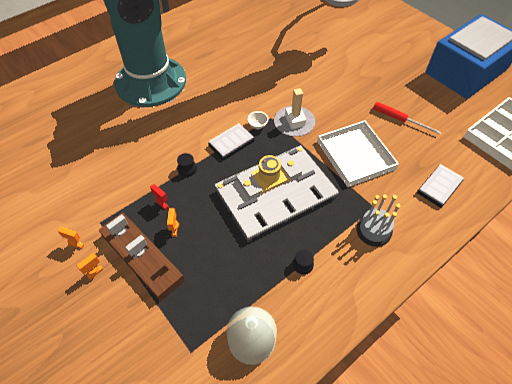

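The top view shows the holder near (235,187), the rack at (355,208) with two silver keys at about (357,208) and (357,233), and its third pocket, at (352,183), empty. The mallet and pad are at (167,238), the tray at (155,173), and the orange and red decoys lie around the rack. The scene view agrees.

```bash
cat > h.py <<'E'
from bench import ctrl
import cv2,numpy as np
def cam(n): 
    c=ctrl.camera_params(n); return np.array([[c["fx"],0,c["cx"]],[0,c["fy"],c["cy"]],[0,0,1]]),c["dist"],np.array(c["R"]),np.array(c["t"])
def ray(n,px,z):
    """pixels -> world points on plane z"""
    K,D,R,t=cam(n); u=cv2.undistortPoints(np.float64(px).reshape(-1,1,2),K,D)[:,0]
    d=np.c_[u,np.ones(len(u))]@R; C=-R.T@t
    return C+d*((z-C[2])/d[:,2])[:,None]
def cloud(n,depth):
    K,D,R,t=cam(n); h,w=depth.shape; g=np.stack(np.meshgrid(np.arange(w),np.arange(h)),-1).reshape(-1,1,2).astype(float)
    u=cv2.undistortPoints(g,K,D)[:,0]; P=(np.c_[u,np.ones(len(u))]*depth.reshape(-1,1)-t)@R
    return P.reshape(h,w,3)
def proj(n,X):
    K,D,R,t=cam(n); return cv2.projectPoints(np.float64(X).reshape(-1,1,3),cv2.Rodrigues(R)[0],t,K,D)[0][:,0]
E
python3 - <<'E'
from h import *
T=cv2.imread("pics/top0.png");S=cv2.imread("pics/scene0.png")
cv2.imwrite("pics/c1.png",np.vstack([cv2.resize(T[135:265,140:400],(780,390),interpolation=cv2.INTER_CUBIC)]))
a=cv2.resize(S[80:300,60:400],(780,505),interpolation=cv2.INTER_CUBIC);cv2.imwrite("pics/c2.png",a)
for n in("top","scene"):
    P=cloud(n,np.load(f"pics/{n}0.npy")); z=P[...,2]
    print(n,"bench z",np.median(z[250:300,100:300]))
    for nm,px in dict(plate=(215,175),drum=(232,195)).items():
        if n=="top": print(nm,P[px[1],px[0]])
E
```

```text
top bench z -0.37294726745806905
plate [605.40034614  85.74077303  26.46033887]
drum [540.2124125   27.54648239  95.00094337]
scene bench z 0.571585704731326
```

View pics/c1.png

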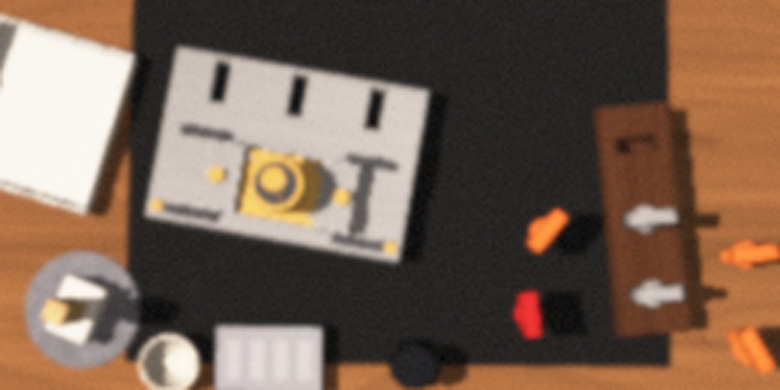

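View pics/c2.png

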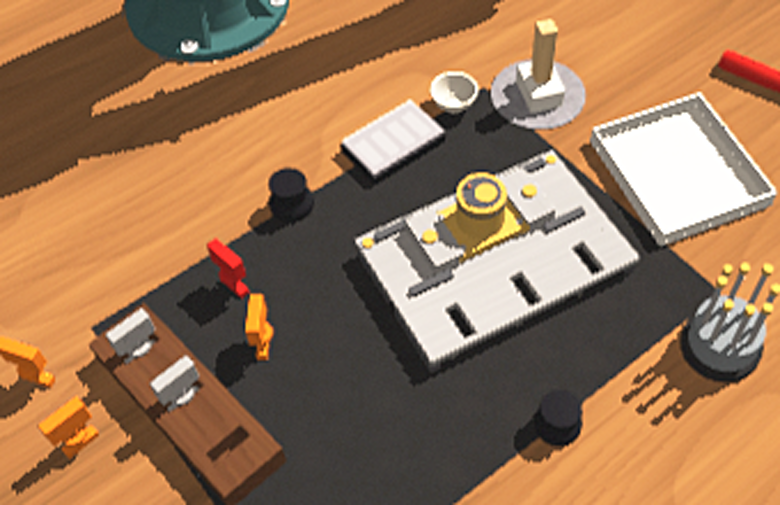

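c1 and c2 show the plate with its three free slots, the block between the jaws, the two silver keys in the rack's two near pockets, and the mallet leaning away by perspective only. Next I measure poses.

```bash
cat > m.py <<'E'
from h import *
def rect(Q):
    r=cv2.minAreaRect(np.float32(Q[:,:2])); c,(a,b),ang=r; 
    return np.round([*c,a,b,ang],1)
def big(m,k=1,minA=8):
    m=m.astype(np.uint8); n,l,s,c=cv2.connectedComponentsWithStats(m); 
    o=[i for i in np.argsort(-s[:,4]) if i>0 and s[i,4]>=minA][:k]; return [l==i for i in o]
def near(P,x,y,r): return np.hypot(P[...,0]-x,P[...,1]-y)<r
def load(n,tag):
    I=cv2.imread(f"pics/{n}{tag}.png"); return I,cv2.cvtColor(I,cv2.COLOR_BGR2HSV).astype(int),cloud(n,np.load(f"pics/{n}{tag}.npy"))
def pix(m): return np.argwhere(m)[:,::-1].astype(float)
E
python3 - <<'E'
from m import *
for n in("top","scene"):
    I,H,P=load(n,0); Z=P[...,2]; h,s,v=H[...,0],H[...,1],H[...,2]
    light=(s<60)&(v>110)
    m=big(near(P,590,40,190)&((light)|(h<40)&(s>100)&(v>120))&(Z>21)&(Z<110)&(abs(P[...,1]-40)<160))[0]
    m2=m&(Z<37); q=ray(n,pix(m2),30); print(n,"plate",rect(q))
    hull=cv2.convexHull(pix(m2).astype(np.float32)).astype(int); f=np.zeros(m.shape,np.uint8); cv2.fillConvexPoly(f,hull,1); f=cv2.erode(f,np.ones((5,5)))
    for k in big((f>0)&(v<90)&(s<120),8,12):
        q=ray(n,pix(k),30); print("  dark",rect(q),q.mean(0).round(1),k.sum())
    # rack
    m=big(near(P,530,-300,170)&(Z>24)&(Z<45)&(h<20)&(s>60)&(v>25))[0]; print(n,"rack",rect(ray(n,pix(m),34)))
    for k in big(near(P,530,-310,170)&(Z>58)&(Z<100)&(s<60)&(v>100),4): 
        print("  key",rect(ray(n,pix(k),79)),P[k].mean(0).round(1),P[k].max(0)[2].round(),k.sum())
    # tray, pad, mallet
    for k in big(near(P,600,240,130)&light&(Z>15)&(Z<40)&(P[...,1]>150),2,30): print(n,"tray rim",rect(ray(n,pix(k),24)),k.sum())
    k=near(P,430,210,110)&(Z>95)&(Z<130); print(n,"handle top", P[k].mean(0),rect(ray(n,pix(k),115)) if k.any() else 0)
    k=near(P,430,210,75)&(Z>22)&(Z<45)&light; print(n,"head",rect(ray(n,pix(k),30)),k.sum())
    k=big(near(P,430,210,85)&(Z<18)&(s<60)&(v>70)); print(n,"pad",cv2.minEnclosingCircle(np.float32(ray(n,pix(k[0]),2)[:,:2])),k[0].sum())
    k=near(P,540,30,60)&(Z>75)&(Z<110); print(n,"drum",rect(ray(n,pix(k),90)),k.sum())
E
```

```text
top plate [573.4  23.7 260.1 175.2  80.2]
  dark [646.1  92.2  10.2  34.9  79.8] [646.   92.3  30. ] 41
  dark [631.5  13.7  10.2  34.8  79.5] [631.6  13.5  30. ] 40
  dark [619.3 -65.3  10.   34.6  81.1] [618.4 -65.   30. ] 38
top rack [ 509.7 -335.6  231.    70.1    5.5]
  key [ 4.354e+02 -3.407e+02  1.440e+01  4.660e+01  4.000e-01] [ 435.3 -341.5   77.2] 84.0 82
  key [ 5.093e+02 -3.337e+02  1.160e+01  4.380e+01  4.000e-01] [ 509.6 -334.5   77.2] 82.0 71
top tray rim [631.  202.8 126.3  52.5  10. ] 91
top tray rim [632.5 346.9   7.  130.2  73.6] 71
top handle top [413.2451559  234.11400951 111.4714035 ] [413.1 233.1  23.2  21.5  64.7]
top head [401.5 205.  110.7  60.6  69.3] 202
top pad ((411.4580383300781, 233.0542449951172), 60.55691146850586) 701
top drum [5.377e+02 2.790e+01 5.220e+01 5.220e+01 5.000e-01] 280
scene plate [575.2  20.9 260.1 175.4  80.2]
  dark [620.6 -67.1  11.2  37.1  80.5] [620.4 -67.1  30. ] 66
  dark [634.3  12.1  13.1  39.   81. ] [633.9  11.7  30. ] 65
  dark [647.9  90.8  13.   38.6  80.7] [646.7  90.3  30. ] 58
  dark [524.7  35.2  39.8   9.4  36.6] [525.4  34.8  30. ] 18
  dark [598.1 110.   41.3   2.6  83.2] [598.1 110.5  30. ] 15
  dark [567.  -71.   32.6   2.6  79.1] [567.  -70.3  30. ] 14
scene rack [ 514.1 -338.8  234.7   71.1    5.4]
  key [ 518.1 -339.    24.8   43.8    6.3] [ 514.9 -338.3   73.4] 81.0 195
  key [ 444.8 -346.1   27.3   43.5    5.4] [ 440.5 -345.6   73.2] 82.0 187
scene tray rim [615.1 265.3 140.7 173.8  73.6] 366
scene tray rim [631.9 342.9  10.4 140.1  73.6] 123
scene handle top [418.19002821 230.43641966 108.84700765] [422.4 226.2  24.1  38.9  47.8]
scene head [404.2 210.1 107.9  61.6  41.2] 183
scene pad ((414.1022644042969, 232.04188537597656), 60.369773864746094) 693
scene drum [545.2  23.9  51.4  61.4  50.3] 368
```

```bash
cat > g.py <<'E'
from h import *
from scipy.spatial.transform import Rotation as Ro
def down(yaw):  # tool pointing down with its y axis at yaw deg in the world
    a=np.radians(yaw); y=np.array([np.cos(a),np.sin(a),0]); z=np.array([0,0,-1.]); return Ro.from_matrix(np.c_[np.cross(y,z),y,z])
def st():
    o=ctrl.get_obs(); q=o["eef_rot"]; R=Ro.from_quat([*q[1:],q[0]]); return o,np.array(o["tcp_pos"]),R
def info():
    o,p,R=st(); y=R.as_matrix()[:,1]; print("t",round(o["time_s"],2),"tcp",p.round(1),"yaw",np.degrees(np.arctan2(y[1],y[0])).round(1),"j7",o["joints"][6].round(2),"F",o["wrist_force"].round(1),"w",round(o["width"],1),"ff",round(o["finger_force"],1))
def plan(*W):
    """waypoints (x,y,z,yaw) -> shift and turn for each call, chained"""
    info(); _,p,R=st()
    for w in W:
        T=np.array(w[:3],float); Q=down(w[3]); d=T-p; r=(R.inv()*Q).as_rotvec()
        print(w,"rot",r.round(3),"lin",R.inv().apply(d).round(1),"rows",np.ceil(max(np.linalg.norm(d)/41.7,np.degrees(np.linalg.norm(r))/7.16)))
        p,R=T,Q
O=np.array([539.8,28.3]); A=np.radians(-9.8); HX=np.array([np.cos(A),np.sin(A)]); HY=np.array([-np.sin(A),np.cos(A)])
def hold(x,y): return O+x*HX+y*HY
E
python3 - <<'E'
from g import *
plan((400,420,220,72),(510,130,220,40),(490,-180,200,5.45),(437.2,-343.5,130,5.45),(437.2,-343.5,47,5.45))
print(hold(95,80),hold(95,0),hold(95,-80))
E
```

```text
t 0.1 tcp [224.2 688.6 230.2] yaw 72.0 j7 -0.03 F [ 0.1 -0.7  0.1] w 85.4 ff 0.0
(400, 420, 220, 72) rot [-0.002  0.    -0.001] lin [-250.3 -201.    10.7] rows 8.0
(510, 130, 220, 40) rot [0.    0.    0.559] lin [-194.2 -241.8    0. ] rows 8.0
(490, -180, 200, 5.45) rot [0.    0.    0.603] lin [-224.6 -214.6   20. ] rows 8.0
(437.2, -343.5, 130, 5.45) rot [0. 0. 0.] lin [-157.7  -68.1   70. ] rows 5.0
(437.2, -343.5, 47, 5.45) rot [0. 0. 0.] lin [ 0.  0. 83.] rows 2.0
[647.03051029  90.96272946] [633.41375036  12.13009758] [619.79699042 -66.7025343 ]
```

Emit:
drive_tool(
  rotation=[
    [0,0,0],
    [0,0,0],
    [0,0,0],
    [0,0,0],
    [0,0,0],
    [0,0,0],
    [0,0,0],
    [0,0,0],
  ],
  linear=[
    [-250,-200,10],
    [-250,-200,10],
    [-250,-200,10],
    [-250,-200,10],
    [-250,-200,10],
    [-250,-200,10],
    [-250,-200,10],
    [-250,-200,10],
  ],
  claw=[50,50,50,50,50,50,50,50],
)

```text
time_s: 0.77
tcp_pos: [402.5, 416.9, 220.9]
eef_rot: [0.0, 0.159, 0.987, -0.001]
wrist_force: [0.4, -0.7, 0.3]
width: 43.3
finger_force: 0.0
```

Emit:
drive_tool(
  rotation=[
    [0,0,0.56],
    [0,0,0.56],
    [0,0,0.56],
    [0,0,0.56],
    [0,0,0.56],
    [0,0,0.56],
    [0,0,0.56],
    [0,0,0.56],
  ],
  linear=[
    [-194,-242,0],
    [-194,-242,0],
    [-194,-242,0],
    [-194,-242,0],
    [-194,-242,0],
    [-194,-242,0],
    [-194,-242,0],
    [-194,-242,0],
  ],
  claw=[50,50,50,50,50,50,50,50],
)

```text
time_s: 1.43
tcp_pos: [511.1, 125.0, 221.4]
eef_rot: [0.001, 0.427, 0.904, -0.001]
wrist_force: [0.2, -0.2, 0.9]
width: 42.9
finger_force: 0.0
```

Emit:
drive_tool(
  rotation=[
    [0,0,0.6],
    [0,0,0.6],
    [0,0,0.6],
    [0,0,0.6],
    [0,0,0.6],
    [0,0,0.6],
    [0,0,0.6],
    [0,0,0.6],
  ],
  linear=[
    [-225,-215,20],
    [-225,-215,20],
    [-225,-215,20],
    [-225,-215,20],
    [-225,-215,20],
    [-225,-215,20],
    [-225,-215,20],
    [-225,-215,20],
  ],
  claw=[50,50,50,50,50,50,50,50],
)

```text
time_s: 2.1
tcp_pos: [487.7, -184.8, 201.3]
eef_rot: [0.001, 0.675, 0.738, -0.001]
wrist_force: [-0.1, 0.2, -0.4]
width: 42.5
finger_force: 0.0
```

Run:
```python
from g import *
plan((437.2,-343.5,130,5.45),(437.2,-343.5,47,5.45))
```

```text
t 2.1 tcp [ 487.7 -184.8  201.3] yaw 5.1 j7 0.64 F [-0.1  0.2 -0.4] w 42.5 ff 0.0
(437.2, -343.5, 130, 5.45) rot [-0.     0.003 -0.005] lin [-153.3  -64.5   71.8] rows 5.0
(437.2, -343.5, 47, 5.45) rot [0. 0. 0.] lin [ 0.  0. 83.] rows 2.0
```

Emit:
drive_tool(
  rotation=[
    [0,0.003,-0.005],
    [0,0.003,-0.005],
    [0,0.003,-0.005],
    [0,0.003,-0.005],
    [0,0.003,-0.005],
    [0,0.003,-0.005],
    [0,0.003,-0.005],
  ],
  linear=[
    [-153,-64.5,72],
    [-153,-64.5,72],
    [-153,-64.5,72],
    [-153,-64.5,72],
    [-153,-64.5,72],
    [-153,-64.5,72],
    [-153,-64.5,72],
  ],
  claw=[50,50,50,50,50,50,50],
)

```text
time_s: 2.68
tcp_pos: [438.6, -337.8, 128.7]
eef_rot: [-0.002, 0.671, 0.741, 0.001]
wrist_force: [0.5, 0.9, -0.2]
width: 42.8
finger_force: 0.0
```

Run:
```python
from g import *
plan((437.2,-343.5,47,5.45))
p,d=ctrl.camera("scene"); cv2.imwrite("pics/k1.png",cv2.resize(p[170:320,40:240],(800,600)))
```

```text
t 2.68 tcp [ 438.6 -337.8  128.7] yaw 5.6 j7 1.01 F [ 0.5  0.9 -0.2] w 42.8 ff 0.0
(437.2, -343.5, 47, 5.45) rot [-0.001 -0.004  0.003] lin [-5.8 -1.8 81.7] rows 2.0
```

View pics/k1.png

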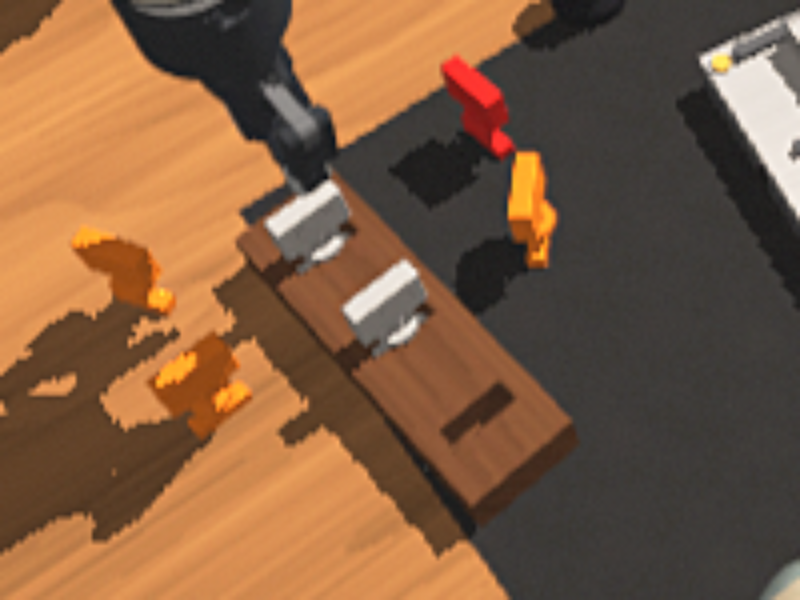

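The gripper is above the near key (wing at about (310,220) in the crop), and the view is consistent with the plan. Going down.

Emit:
drive_tool(
  rotation=[
    [0,-0.004,0.003],
    [0,-0.004,0.003],
    [0,-0.004,0.003],
    [0,-0.004,0.003],
    [0,-0.004,0.003],
    [0,-0.004,0.003],
  ],
  linear=[
    [-6,-2,20],
    [-6,-2,40],
    [-6,-2,60],
    [-6,-2,80],
    [-6,-2,82],
    [-6,-2,82],
  ],
  claw=[50,50,50,50,50,50],
)

```text
time_s: 3.23
tcp_pos: [438.8, -341.0, 46.9]
eef_rot: [-0.001, 0.67, 0.742, 0.0]
wrist_force: [0.3, -0.3, 0.0]
width: 42.8
finger_force: 0.0
```

Emit:
drive_tool(
  rotation=[
    [0,0,0],
    [0,0,0],
    [0,0,0],
    [0,0,0],
    [0,0,0],
    [0,0,0],
  ],
  linear=[
    [0,0,0],
    [0,0,0],
    [0,0,0],
    [0,0,0],
    [0,0,0],
    [0,0,0],
  ],
  claw=[0,0,0,0,0,0],
)

```text
time_s: 3.73
tcp_pos: [438.2, -343.4, 48.6]
eef_rot: [0.001, 0.672, 0.741, -0.0]
wrist_force: [-1.5, 1.6, 7.0]
width: 13.2
finger_force: 60.7
```

Run:
```python
from g import *
plan((437.2,-343.5,130,5.45))
```

```text
t 3.73 tcp [ 438.2 -343.4   48.6] yaw 5.6 j7 1.08 F [-1.5  1.6  7. ] w 13.2 ff 60.7
(437.2, -343.5, 130, 5.45) rot [0.001 0.001 0.003] lin [ -0.1  -0.9 -81.4] rows 2.0
```

Emit:
drive_tool(
  rotation=[
    [0,0,0],
    [0,0,0],
    [0,0,0],
    [0,0,0],
  ],
  linear=[
    [0,0,-30],
    [0,0,-60],
    [0,0,-90],
    [0,0,-120],
  ],
  claw=[0,0,0,0],
)

```text
time_s: 4.07
tcp_pos: [438.1, -343.0, 168.8]
eef_rot: [0.001, 0.672, 0.741, -0.0]
wrist_force: [1.7, -0.6, -1.4]
width: 13.2
finger_force: 59.7
```

Run:
```python
from g import *
plan((520,-200,165,50),(619.8,-66.7,110,80.2))
```

```text
t 4.07 tcp [ 438.1 -343.   168.8] yaw 5.6 j7 0.99 F [ 1.7 -0.6 -1.4] w 13.2 ff 59.7
(520, -200, 165, 50) rot [-0.     0.001 -0.775] lin [134.3  95.5   3.7] rows 7.0
(619.8, -66.7, 110, 80.2) rot [ 0.     0.    -0.527] lin [  9.2 166.3  55. ] rows 5.0
```

Emit:
drive_tool(
  rotation=[
    [0,0,-0.775],
    [0,0,-0.775],
    [0,0,-0.775],
    [0,0,-0.775],
    [0,0,-0.775],
    [0,0,-0.775],
    [0,0,-0.775],
    [0,0,-0.775],
  ],
  linear=[
    [134,95.5,4],
    [134,95.5,4],
    [134,95.5,4],
    [134,95.5,4],
    [134,95.5,4],
    [134,95.5,4],
    [134,95.5,4],
    [134,95.5,4],
  ],
  claw=[0,0,0,0,0,0,0,0],
)

```text
time_s: 4.73
tcp_pos: [520.0, -200.6, 163.4]
eef_rot: [0.0, 0.343, 0.939, -0.0]
wrist_force: [-0.5, -0.1, -1.4]
width: 13.5
finger_force: 59.8
```

Emit:
drive_tool(
  rotation=[
    [0,0,-0.527],
    [0,0,-0.527],
    [0,0,-0.527],
    [0,0,-0.527],
    [0,0,-0.527],
    [0,0,-0.527],
    [0,0,-0.527],
    [0,0,-0.527],
  ],
  linear=[
    [9,166,55],
    [9,166,55],
    [9,166,55],
    [9,166,55],
    [9,166,55],
    [9,166,55],
    [9,166,55],
    [9,166,55],
  ],
  claw=[0,0,0,0,0,0,0,0],
)

```text
time_s: 5.4
tcp_pos: [618.8, -70.1, 108.2]
eef_rot: [-0.0, 0.088, 0.996, -0.001]
wrist_force: [-0.5, 0.6, -1.0]
width: 13.3
finger_force: 59.8
```

Run:
```python
from m import *
from g import *
plan((619.8,-66.7,80,80.2))
_,p,_=st()
for n in("scene","top"):
    I,d=ctrl.camera(n); cv2.imwrite(f"pics/{n}1.png",I); np.save(f"pics/{n}1.npy",d)
    I,H,P=load(n,1)
    zb=p[2]-37.6; q=proj(n,[[p[0],p[1],zb+34]])
    print(n,"expect px",q.round(1))
a=cv2.imread("pics/scene1.png");q=proj("scene",[[p[0],p[1],100]])[0].astype(int)
b=cv2.imread("pics/top1.png");r=proj("top",[[p[0],p[1],100]])[0].astype(int)
f=lambda I,q:cv2.resize(I[q[1]-40:q[1]+40,q[0]-40:q[0]+40],(400,400),interpolation=cv2.INTER_CUBIC)
cv2.imwrite("pics/s1.png",np.hstack([f(a,q),f(b,r)]));print(q,r)
```

```text
t 5.4 tcp [618.8 -70.1 108.2] yaw 79.9 j7 1.46 F [-0.5  0.6 -1. ] w 13.3 ff 59.8
(619.8, -66.7, 80, 80.2) rot [-0.003 -0.    -0.005] lin [-0.4  3.6 28.2] rows 1.0
scene expect px [[259.2 202.9]]
top expect px [[266.1 167.7]]
[259 204] [266 167]
```

View pics/s1.png

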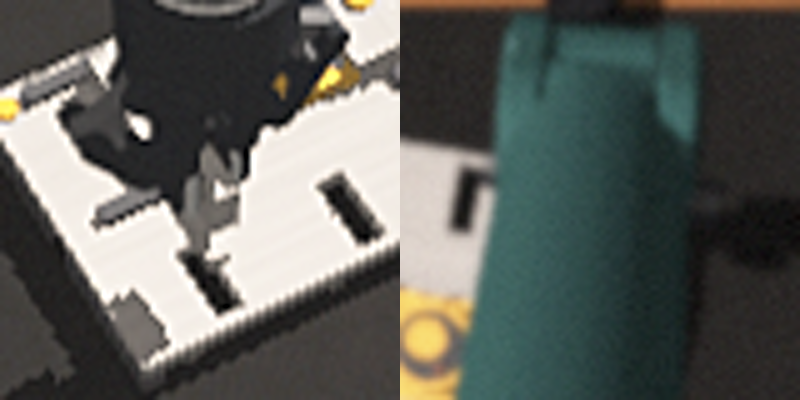

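The left panel (scene) shows the key's T-head at crop (205,250), just above the slot at (210,280), with the head lined up along it. The right panel (top) is hidden by the arm.

Emit:
drive_tool(
  rotation=[
    [-0.003,0,-0.005],
    [-0.003,0,-0.005],
    [-0.003,0,-0.005],
    [-0.003,0,-0.005],
    [-0.003,0,-0.005],
    [-0.003,0,-0.005],
  ],
  linear=[
    [0,1.5,16],
    [0,1.5,32],
    [0,1.5,32],
    [0,1.5,32],
    [0,1.5,32],
    [0,1.5,32],
  ],
  claw=[0,0,0,0,0,0],
)

```text
time_s: 6.0
tcp_pos: [620.7, -66.7, 77.1]
eef_rot: [0.001, 0.083, 0.997, 0.001]
wrist_force: [-0.3, -0.6, -0.6]
width: 13.2
finger_force: 59.8
```

Run:
```python
from m import *
from g import *
plan((619.8,-66.7,50,80.2))
_,p,_=st()
n="scene"
I,d=ctrl.camera(n); cv2.imwrite(f"pics/{n}2.png",I); np.save(f"pics/{n}2.npy",d)
q=proj(n,[[620,-67,40]])[0].astype(int)
cv2.imwrite("pics/s2.png",cv2.resize(I[q[1]-30:q[1]+30,q[0]-40:q[0]+40],(800,600),interpolation=cv2.INTER_CUBIC));print(q)
zb=p[2]-37.6
# expected corners of T-head bottom and slot corners, in crop px
for nm,c,z in(("slot",np.array([620.4,-67.1]),30),("head",p[:2],zb)):
    L,W=(21,7.5) if nm=="slot" else (18,5.5)
    Q=[[*(c+a*L*HX+b*W*HY),z] for a,b in((1,1),(1,-1),(-1,-1),(-1,1))]
    print(nm,((proj(n,Q)-[q[0]-40,q[1]-30])*10).round())
```

```text
t 6.0 tcp [620.7 -66.7  77.1] yaw 80.4 j7 1.47 F [-0.3 -0.6 -0.6] w 13.2 ff 59.8
(619.8, -66.7, 50, 80.2) rot [0.002 0.002 0.004] lin [ 1.  -0.2 27.1] rows 1.0
[260 217]
slot [[474. 377.]
 [420. 405.]
 [333. 272.]
 [387. 246.]]
head [[464. 351.]
 [423. 371.]
 [348. 257.]
 [388. 238.]]
```

View pics/s2.png

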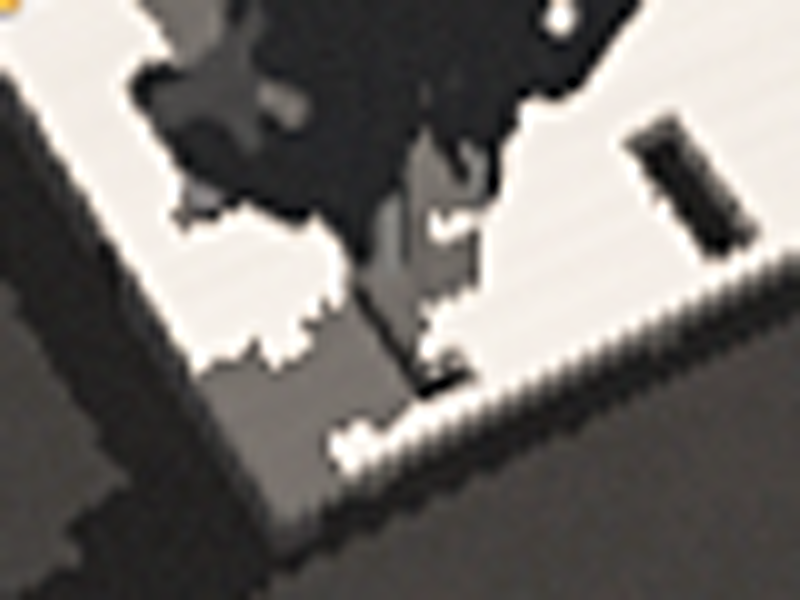

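The head (bottom end at about (415,362)) sits over the slot as predicted, with a narrow dark band of slot visible beside it. Lowering in stages while watching the force.

Emit:
drive_tool(
  rotation=[
    [0.002,0.002,0.004],
    [0.002,0.002,0.004],
    [0.002,0.002,0.004],
    [0.002,0.002,0.004],
    [0.002,0.002,0.004],
  ],
  linear=[
    [0.7,0,5],
    [0.7,0,10],
    [0.7,0,15],
    [0.7,0,17],
    [0.7,0,17],
  ],
  claw=[0,0,0,0,0],
)

```text
time_s: 6.47
tcp_pos: [618.7, -65.8, 58.1]
eef_rot: [-0.002, 0.085, 0.996, 0.0]
wrist_force: [0.6, 0.3, -1.3]
width: 13.3
finger_force: 59.8
```

Run:
```python
from g import *
plan((620,-66.7,45,80.2))
```

```text
t 6.47 tcp [618.7 -65.8  58.1] yaw 80.3 j7 1.47 F [ 0.6  0.3 -1.3] w 13.3 ff 59.8
(620, -66.7, 45, 80.2) rot [-0.    -0.004  0.001] lin [-1.5 -0.6 13.1] rows 1.0
```

Emit:
drive_tool(
  rotation=[
    [0,0,0],
    [0,0,0],
    [0,0,0],
    [0,0,0],
    [0,0,0],
  ],
  linear=[
    [-0.5,0,5],
    [-0.5,0,10],
    [-0.5,0,13],
    [-0.5,0,13],
    [-0.5,0,13],
  ],
  claw=[0,0,0,0,0],
)

```text
time_s: 6.88
tcp_pos: [619.7, -66.0, 45.7]
eef_rot: [-0.001, 0.085, 0.996, 0.0]
wrist_force: [0.4, 0.3, -1.2]
width: 13.0
finger_force: 59.8
```

Run:
```python
from g import *
plan((620,-66.7,45,-9.8))
```

```text
t 6.88 tcp [619.7 -66.   45.7] yaw 80.3 j7 1.47 F [ 0.4  0.3 -1.2] w 13.0 ff 59.8
(620, -66.7, 45, -9.8) rot [-0.002 -0.002  1.572] lin [-0.4 -0.7  0.7] rows 13.0
```

Emit:
drive_tool(
  rotation=[
    [0,0,0],
    [0,0,0],
    [0,0,0],
  ],
  linear=[
    [0,0,1.2],
    [0,0,1.2],
    [0,0,1.2],
  ],
  claw=[0,0,0],
)

```text
time_s: 7.13
tcp_pos: [620.0, -66.1, 45.0]
eef_rot: [-0.001, 0.085, 0.996, 0.0]
wrist_force: [0.0, 0.9, -1.8]
width: 13.1
finger_force: 59.8
```

Emit:
drive_tool(
  rotation=[
    [0,0,0.12],
    [0,0,0.24],
    [0,0,0.36],
    [0,0,0.48],
    [0,0,0.6],
    [0,0,0.7],
    [0,0,0.79],
    [0,0,0.79],
  ],
  linear=[
    [0,0,0],
    [0,0,0],
    [0,0,0],
    [0,0,0],
    [0,0,0],
    [0,0,0],
    [0,0,0],
    [0,0,0],
  ],
  claw=[0,0,0,0,0,0,0,0],
)

```text
time_s: 7.8
tcp_pos: [620.1, -65.6, 45.0]
eef_rot: [-0.001, 0.462, 0.887, -0.0]
wrist_force: [0.2, -0.2, -1.6]
width: 13.1
finger_force: 59.8
```

Emit:
drive_tool(
  rotation=[
    [0,0,0.12],
    [0,0,0.24],
    [0,0,0.36],
    [0,0,0.48],
    [0,0,0.6],
    [0,0,0.7],
    [0,0,0.785],
    [0,0,0.785],
  ],
  linear=[
    [0,0,0],
    [0,0,0],
    [0,0,0],
    [0,0,0],
    [0,0,0],
    [0,0,0],
    [0,0,0],
    [0,0,0],
  ],
  claw=[0,0,0,0,0,0,0,0],
)

```text
time_s: 8.47
tcp_pos: [620.0, -65.6, 44.8]
eef_rot: [-0.001, 0.765, 0.644, -0.001]
wrist_force: [-0.5, -0.3, -1.5]
width: 12.8
finger_force: 59.8
```

Run:
```python
from g import *
plan((620,-66.7,44.5,-9.8))
```

```text
t 8.47 tcp [620.  -65.6  44.8] yaw -9.9 j7 0.41 F [-0.5 -0.3 -1.5] w 12.8 ff 59.8
(620, -66.7, 44.5, -9.8) rot [-0.002  0.    -0.002] lin [-1.1  0.2  0.3] rows 1.0
```

Emit:
drive_tool(
  rotation=[
    [0,0,0],
    [0,0,0],
    [0,0,0],
    [0,0,0],
    [0,0,0],
    [0,0,0],
    [0,0,0],
  ],
  linear=[
    [0,0,0.8],
    [0,0,0.8],
    [0,0,0.8],
    [0,0,0.8],
    [0,0,0.8],
    [0,0,0.8],
    [0,0,0.8],
  ],
  claw=[0,0,45,45,45,45,45],
)

```text
time_s: 9.05
tcp_pos: [619.9, -66.2, 44.0]
eef_rot: [-0.001, 0.766, 0.643, -0.001]
wrist_force: [-0.5, -0.2, -0.6]
width: 38.4
finger_force: 0.0
```

Emit:
drive_tool(
  rotation=[
    [0,0,0],
    [0,0,0],
    [0,0,0],
    [0,0,0],
    [0,0,0],
  ],
  linear=[
    [0,0,-20],
    [0,0,-50],
    [0,0,-80],
    [0,0,-110],
    [0,0,-110],
  ],
  claw=[45,45,45,45,45],
)

```text
time_s: 9.47
tcp_pos: [624.0, -67.5, 159.7]
eef_rot: [0.003, 0.766, 0.643, 0.003]
wrist_force: [0.3, -0.8, -0.2]
width: 38.1
finger_force: 0.0
```

Run:
```python
from g import *
plan((512.4,-336.7,140,5.45),(512.4,-336.7,47.5,5.45))
```

```text
t 9.47 tcp [624.  -67.5 159.7] yaw -10.0 j7 0.31 F [ 0.3 -0.8 -0.2] w 38.1 ff 0.0
(512.4, -336.7, 140, 5.45) rot [ 0.009  0.001 -0.269] lin [-284.4  -63.4   19. ] rows 8.0
(512.4, -336.7, 47.5, 5.45) rot [0. 0. 0.] lin [ 0.   0.  92.5] rows 3.0
```

Emit:
drive_tool(
  rotation=[
    [0.003,0,-0.269],
    [0.003,0,-0.269],
    [0.003,0,-0.269],
    [0.003,0,-0.269],
    [0.003,0,-0.269],
    [0.003,0,-0.269],
    [0.003,0,-0.269],
    [0.003,0,-0.269],
  ],
  linear=[
    [-284,-63,15],
    [-284,-63,15],
    [-284,-63,15],
    [-284,-63,15],
    [-284,-63,15],
    [-284,-63,15],
    [-284,-63,15],
    [-284,-63,15],
  ],
  claw=[45,45,45,45,45,45,45,45],
)

```text
time_s: 10.13
tcp_pos: [502.3, -346.5, 139.8]
eef_rot: [0.0, 0.678, 0.735, -0.005]
wrist_force: [-0.5, -1.8, 0.7]
width: 38.5
finger_force: 0.0
```

Emit:
drive_tool(
  rotation=[
    [0,0,0],
    [0,0,0],
  ],
  linear=[
    [0,0,20],
    [0,0,20],
  ],
  claw=[45,45],
)

```text
time_s: 10.3
tcp_pos: [506.5, -334.7, 116.7]
eef_rot: [-0.004, 0.674, 0.739, -0.002]
wrist_force: [-0.2, 0.2, -0.7]
width: 38.6
finger_force: 0.0
```

Run:
```python
from m import *
from g import *
plan((512.4,-336.7,47.5,5.45))
I,d=ctrl.camera("scene"); cv2.imwrite("pics/scene3.png",I); q=proj("scene",[[620,-67,50]])[0].astype(int)
r=proj("scene",[[512,-337,60]])[0].astype(int)
f=lambda I,q:cv2.resize(I[q[1]-35:q[1]+35,q[0]-35:q[0]+35],(400,400),interpolation=cv2.INTER_CUBIC)
cv2.imwrite("pics/s3.png",np.hstack([f(I,q),f(I,r)]))
```

```text
t 10.3 tcp [ 506.5 -334.7  116.7] yaw 5.3 j7 1.0 F [-0.2  0.2 -0.7] w 38.6 ff 0.0
(512.4, -336.7, 47.5, 5.45) rot [-0.008 -0.004 -0.002] lin [-2.8  6.2 69.2] rows 2.0
```

View pics/s3.png

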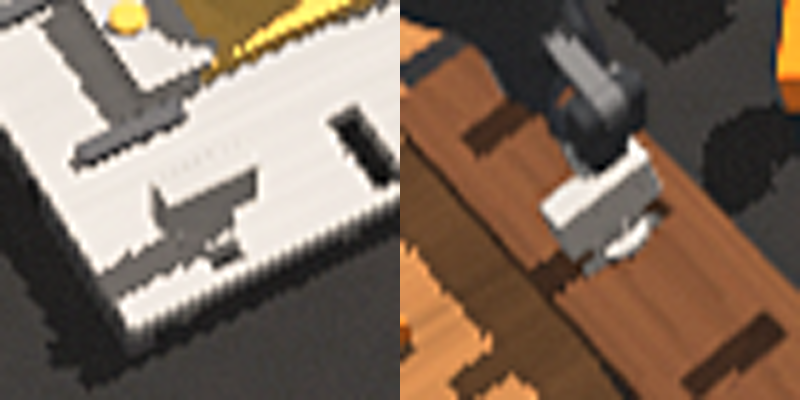

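The left panel shows key 1 standing in its slot with the wing across it, so it is locked. The right panel shows key 2's wing at about (600,200) with the gripper above it.

Emit:
drive_tool(
  rotation=[
    [0,0,0],
    [0,0,0],
    [0,0,0],
    [0,0,0],
  ],
  linear=[
    [0,3,0],
    [0,3,0],
    [0,3,0],
    [0,3,0],
  ],
  claw=[45,45,45,45],
)

```text
time_s: 10.68
tcp_pos: [512.5, -334.1, 119.7]
eef_rot: [-0.001, 0.672, 0.74, -0.001]
wrist_force: [0.2, 0.2, 0.1]
width: 38.3
finger_force: 0.0
```

Run:
```python
from g import *
plan((512.4,-336.7,47.5,5.45))
```

```text
t 10.68 tcp [ 512.5 -334.1  119.7] yaw 5.5 j7 0.99 F [0.2 0.2 0.1] w 38.3 ff 0.0
(512.4, -336.7, 47.5, 5.45) rot [-0.004 -0.     0.001] lin [-2.6 -0.1 72.2] rows 2.0
```

Emit:
drive_tool(
  rotation=[
    [-0.003,0,0],
    [-0.003,0,0],
    [-0.003,0,0],
    [-0.003,0,0],
    [-0.003,0,0],
    [-0.003,0,0],
    [-0.003,0,0],
  ],
  linear=[
    [-2.5,0,15],
    [-2.5,0,30],
    [-2.5,0,45],
    [-2.5,0,60],
    [-2.5,0,72],
    [-2.5,0,72],
    [-2.5,0,72],
  ],
  claw=[45,45,45,45,45,45,45],
)

```text
time_s: 11.27
tcp_pos: [511.5, -336.8, 46.9]
eef_rot: [-0.001, 0.673, 0.74, -0.0]
wrist_force: [0.3, 0.7, -0.1]
width: 38.7
finger_force: 0.0
```

Emit:
drive_tool(
  rotation=[
    [0,0,0],
    [0,0,0],
    [0,0,0],
    [0,0,0],
    [0,0,0],
    [0,0,0],
  ],
  linear=[
    [0,0,0],
    [0,0,0],
    [0,0,0],
    [0,0,0],
    [0,0,0],
    [0,0,0],
  ],
  claw=[0,0,0,0,0,0],
)

```text
time_s: 11.77
tcp_pos: [512.2, -337.6, 48.2]
eef_rot: [-0.0, 0.673, 0.74, -0.0]
wrist_force: [-0.1, -0.1, 6.0]
width: 13.0
finger_force: 59.2
```

Emit:
drive_tool(
  rotation=[
    [0,0,0],
    [0,0,0],
    [0,0,0],
    [0,0,0],
    [0,0,0],
    [0,0,0],
  ],
  linear=[
    [0,0,-20],
    [0,0,-50],
    [0,0,-80],
    [0,0,-110],
    [0,0,-120],
    [0,0,-120],
  ],
  claw=[0,0,0,0,0,0],
)

```text
time_s: 12.27
tcp_pos: [513.4, -338.2, 169.7]
eef_rot: [0.002, 0.673, 0.74, 0.0]
wrist_force: [-0.2, -0.2, -0.9]
width: 12.9
finger_force: 58.7
```

Run:
```python
from g import *
plan((590,-120,165,50),(647,90.9,150,80.2),(647,90.9,77,80.2))
```

```text
t 12.27 tcp [ 513.4 -338.2  169.7] yaw 5.5 j7 0.96 F [-0.2 -0.2 -0.9] w 12.9 ff 58.7
(590, -120, 165, 50) rot [ 0.002  0.003 -0.778] lin [209.9  97.    4.5] rows 7.0
(647, 90.9, 150, 80.2) rot [ 0.     0.    -0.527] lin [ 91.9 198.2  15. ] rows 6.0
(647, 90.9, 77, 80.2) rot [0. 0. 0.] lin [ 0.  0. 73.] rows 2.0
```

Emit:
drive_tool(
  rotation=[
    [0,0,-0.778],
    [0,0,-0.778],
    [0,0,-0.778],
    [0,0,-0.778],
    [0,0,-0.778],
    [0,0,-0.778],
    [0,0,-0.778],
    [0,0,-0.778],
  ],
  linear=[
    [210,97,4],
    [210,97,4],
    [210,97,4],
    [210,97,4],
    [210,97,4],
    [210,97,4],
    [210,97,4],
    [210,97,4],
  ],
  claw=[0,0,0,0,0,0,0,0],
)

```text
time_s: 12.93
tcp_pos: [587.7, -115.9, 161.0]
eef_rot: [-0.003, 0.34, 0.941, 0.0]
wrist_force: [0.1, -1.1, -1.3]
width: 13.0
finger_force: 58.7
```

Emit:
drive_tool(
  rotation=[
    [0,0,-0.527],
    [0,0,-0.527],
    [0,0,-0.527],
    [0,0,-0.527],
    [0,0,-0.527],
    [0,0,-0.527],
    [0,0,-0.527],
    [0,0,-0.527],
  ],
  linear=[
    [92,198,15],
    [92,198,15],
    [92,198,15],
    [92,198,15],
    [92,198,15],
    [92,198,15],
    [92,198,15],
    [92,198,15],
  ],
  claw=[0,0,0,0,0,0,0,0],
)

```text
time_s: 13.6
tcp_pos: [644.2, 90.6, 146.7]
eef_rot: [-0.002, 0.086, 0.996, -0.001]
wrist_force: [0.3, -0.8, -0.6]
width: 13.4
finger_force: 58.8
```

Emit:
drive_tool(
  rotation=[
    [0,0,0],
    [0,0,0],
    [0,0,0],
    [0,0,0],
    [0,0,0],
    [0,0,0],
  ],
  linear=[
    [0,0,20],
    [0,0,40],
    [0,0,60],
    [0,0,68],
    [0,0,68],
    [0,0,68],
  ],
  claw=[0,0,0,0,0,0],
)

```text
time_s: 14.1
tcp_pos: [644.7, 89.5, 80.0]
eef_rot: [-0.001, 0.087, 0.996, -0.001]
wrist_force: [0.1, 0.2, -1.1]
width: 12.9
finger_force: 58.8
```

Run:
```python
from m import *
from g import *
plan((647,90.9,57,80.2))
_,p,_=st()
n="scene"
I,d=ctrl.camera(n); cv2.imwrite(f"pics/{n}4.png",I); np.save(f"pics/{n}4.npy",d)
q=proj(n,[[647,91,40]])[0].astype(int)
cv2.imwrite("pics/s4.png",cv2.resize(I[q[1]-30:q[1]+30,q[0]-40:q[0]+40],(800,600),interpolation=cv2.INTER_CUBIC));print(q)
zb=p[2]-37
for nm,c,z in(("slot",np.array([647.8,90.5]),30),("head",p[:2],zb)):
    L,W=(21,7.5) if nm=="slot" else (18,5.5)
    Q=[[*(c+a*L*HX+b*W*HY),z] for a,b in((1,1),(1,-1),(-1,-1),(-1,1))]
    print(nm,((proj(n,Q)-[q[0]-40,q[1]-30])*10).round())
```

```text
t 14.1 tcp [644.7  89.5  80. ] yaw 80.0 j7 1.29 F [ 0.1  0.2 -1.1] w 12.9 ff 58.8
(647, 90.9, 57, 80.2) rot [-0.001 -0.003 -0.003] lin [-2.1  1.8 23. ] rows 1.0
[316 189]
slot [[471. 381.]
 [421. 406.]
 [326. 284.]
 [376. 260.]]
head [[453. 341.]
 [416. 359.]
 [334. 254.]
 [371. 237.]]
```

View pics/s4.png

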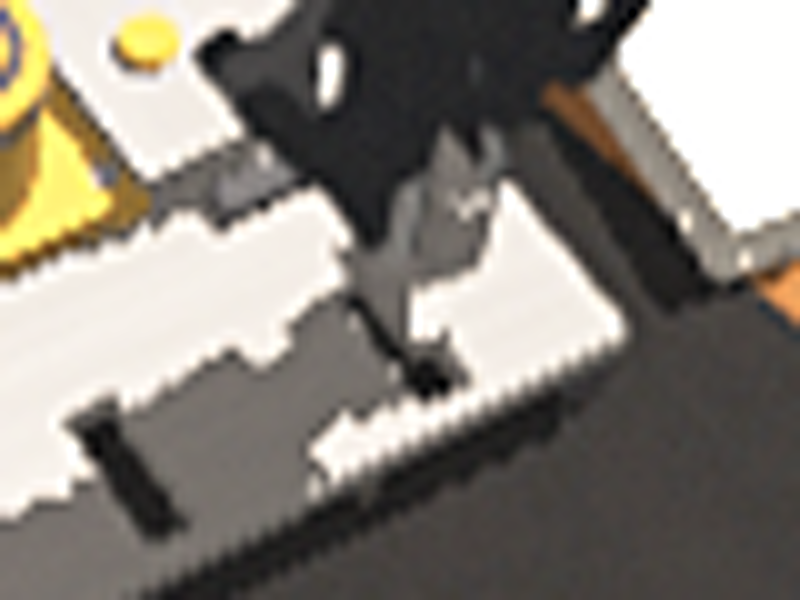

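The head ends at about (400,350), above the slot whose near end is at (425,385). After the computed shift of about 2 mm it lines up.

Emit:
drive_tool(
  rotation=[
    [0,0,-0.003],
    [0,0,-0.003],
    [0,0,-0.003],
    [0,0,-0.003],
    [0,0,-0.003],
    [0,0,-0.003],
  ],
  linear=[
    [-2,1.2,0],
    [-2,1.2,0],
    [-2,1.2,5],
    [-2,1.2,10],
    [-2,1.2,15],
    [-2,1.2,15],
  ],
  claw=[0,0,0,0,0,0],
)

```text
time_s: 14.65
tcp_pos: [646.1, 92.9, 63.9]
eef_rot: [-0.002, 0.084, 0.996, -0.0]
wrist_force: [-0.0, 0.9, -1.7]
width: 13.1
finger_force: 58.8
```

Run:
```python
from g import *
plan((647,90.9,45,80.2))
```

```text
t 14.65 tcp [646.1  92.9  63.9] yaw 80.4 j7 1.3 F [-0.   0.9 -1.7] w 13.1 ff 58.8
(647, 90.9, 45, 80.2) rot [-0.    -0.004  0.004] lin [-1.3 -1.8 18.9] rows 1.0
```

Emit:
drive_tool(
  rotation=[
    [0,0,0.002],
    [0,0,0.002],
    [0,0,0.002],
    [0,0,0.002],
    [0,0,0.002],
  ],
  linear=[
    [-0.8,-0.6,4],
    [-0.8,-0.6,8],
    [-0.8,-0.6,13],
    [-0.8,-0.6,17],
    [-0.8,-0.6,17],
  ],
  claw=[0,0,0,0,0],
)

```text
time_s: 15.07
tcp_pos: [647.0, 92.1, 47.0]
eef_rot: [-0.002, 0.085, 0.996, 0.0]
wrist_force: [-0.2, 0.8, -2.0]
width: 12.9
finger_force: 58.8
```

Run:
```python
from g import *
plan((647,90.9,44.5,80.2))
```

```text
t 15.07 tcp [647.   92.1  47. ] yaw 80.3 j7 1.3 F [-0.2  0.8 -2. ] w 12.9 ff 58.8
(647, 90.9, 44.5, 80.2) rot [-0.    -0.004  0.001] lin [-0.2 -1.2  2.5] rows 1.0
```

Emit:
drive_tool(
  rotation=[
    [0,0,0],
    [0,0,0],
    [0,0,0],
    [0,0,0],
  ],
  linear=[
    [0,-0.5,1],
    [0,-0.5,2],
    [0,-0.5,2.2],
    [0,-0.5,2.2],
  ],
  claw=[0,0,0,0],
)

```text
time_s: 15.4
tcp_pos: [647.9, 91.7, 46.1]
eef_rot: [-0.001, 0.085, 0.996, 0.0]
wrist_force: [-0.4, -0.5, -0.4]
width: 13.1
finger_force: 58.8
```

Emit:
drive_tool(
  rotation=[
    [0,0,0.12],
    [0,0,0.24],
    [0,0,0.36],
    [0,0,0.48],
    [0,0,0.6],
    [0,0,0.7],
    [0,0,0.79],
    [0,0,0.79],
  ],
  linear=[
    [0,0,0],
    [0,0,0],
    [0,0,0],
    [0,0,0],
    [0,0,0],
    [0,0,0],
    [0,0,0],
    [0,0,0],
  ],
  claw=[0,0,0,0,0,0,0,0],
)

```text
time_s: 16.07
tcp_pos: [647.8, 92.2, 46.1]
eef_rot: [-0.001, 0.462, 0.887, -0.0]
wrist_force: [-0.6, 0.2, -0.9]
width: 13.0
finger_force: 58.8
```

Emit:
drive_tool(
  rotation=[
    [0,0,0.12],
    [0,0,0.24],
    [0,0,0.36],
    [0,0,0.48],
    [0,0,0.6],
    [0,0,0.7],
    [0,0,0.785],
    [0,0,0.785],
  ],
  linear=[
    [0,0,0],
    [0,0,0],
    [0,0,0],
    [0,0,0],
    [0,0,0],
    [0,0,0],
    [0,0,0],
    [0,0,0],
  ],
  claw=[0,0,0,0,0,0,0,0],
)

```text
time_s: 16.73
tcp_pos: [647.7, 92.2, 45.9]
eef_rot: [-0.001, 0.765, 0.644, -0.001]
wrist_force: [-0.9, -0.2, -1.5]
width: 13.1
finger_force: 58.8
```

Emit:
drive_tool(
  rotation=[
    [0,0,0],
    [0,0,0],
    [0,0,0],
    [0,0,0],
    [0,0,0],
    [0,0,0],
    [0,0,0],
  ],
  linear=[
    [0,0,0.8],
    [0,0,0.8],
    [0,0,0.8],
    [0,0,0.8],
    [0,0,0.8],
    [0,0,0.8],
    [0,0,0.8],
  ],
  claw=[0,0,45,45,45,45,45],
)

```text
time_s: 17.32
tcp_pos: [647.9, 91.6, 45.4]
eef_rot: [-0.001, 0.766, 0.643, -0.0]
wrist_force: [-0.2, -0.7, -0.4]
width: 38.4
finger_force: 0.0
```

Run:
```python
from g import *
plan((647,90.9,150,-9.8))
```

```text
t 17.32 tcp [647.9  91.6  45.4] yaw -10.0 j7 0.2 F [-0.2 -0.7 -0.4] w 38.4 ff 0.0
(647, 90.9, 150, -9.8) rot [-0.002 -0.001 -0.003] lin [  -0.8   -0.9 -104.6] rows 3.0
```

Emit:
drive_tool(
  rotation=[
    [0,0,0],
    [0,0,0],
    [0,0,0],
    [0,0,0],
    [0,0,0],
  ],
  linear=[
    [0,0,-25],
    [0,0,-60],
    [0,0,-100],
    [0,0,-130],
    [0,0,-150],
  ],
  claw=[45,45,45,45,45],
)

```text
time_s: 17.73
tcp_pos: [649.6, 91.1, 198.9]
eef_rot: [0.001, 0.766, 0.643, 0.002]
wrist_force: [0.1, 0.5, 0.5]
width: 38.7
finger_force: 0.0
```

Run:
```python
from m import *
from g import *
info()
V=[]
for n in("scene","top"):
    I,d=ctrl.camera(n); cv2.imwrite(f"pics/{n}5.png",I); np.save(f"pics/{n}5.npy",d)
    I,H,P=load(n,5); Z=P[...,2]; h,s,v=H[...,0],H[...,1],H[...,2]
    k=near(P,414,232,80)&(Z>98)&(Z<130); print(n,"handle",P[k].mean(0).round(1),rect(ray(n,pix(k),115)),k.sum())
    kk=near(P,414,232,70)&(Z<100)&(v>195)&(s<45); 
    for b in big(kk,2): print(n,"head",rect(ray(n,pix(b),30)),P[b].mean(0).round(1),b.sum())
    k=big(near(P,414,232,85)&(Z<18)&(s<60)&(v>70)); print(n,"pad",cv2.minEnclosingCircle(np.float32(ray(n,pix(k[0]),2)[:,:2])))
    q=proj(n,[[414,232,60]])[0].astype(int); c=I[q[1]-30:q[1]+30,q[0]-30:q[0]+30]; V.append(cv2.resize(c,(400,400),interpolation=cv2.INTER_CUBIC))
cv2.imwrite("pics/mal.png",np.hstack(V))
```

```text
t 17.73 tcp [649.6  91.1 198.9] yaw -10.0 j7 0.08 F [0.1 0.5 0.5] w 38.7 ff 0.0
scene handle [418.  230.8 110.2] [420.9 227.4  24.5  34.5  50.4] 82
scene head [456.1 223.3  62.7 112.3  19.7] [439.7 240.5   8.3] 310
scene head [394.  200.1  31.6  90.3  19.5] [377.  215.3   6.1] 142
scene pad ((413.4847412109375, 232.61830139160156), 61.07827377319336)
top handle [413.4 234.4 111.9] [413.5 233.9  21.4  22.6  69. ] 62
top head [435.2 230.9  49.   23.9  81.5] [434.  234.4  25.5] 104
top head [389.3 245.   27.2  52.3   0.9] [390.8 243.9  21.4] 102
top pad ((411.75750732421875, 233.64236450195312), 61.64336013793945)
```

View pics/mal.png

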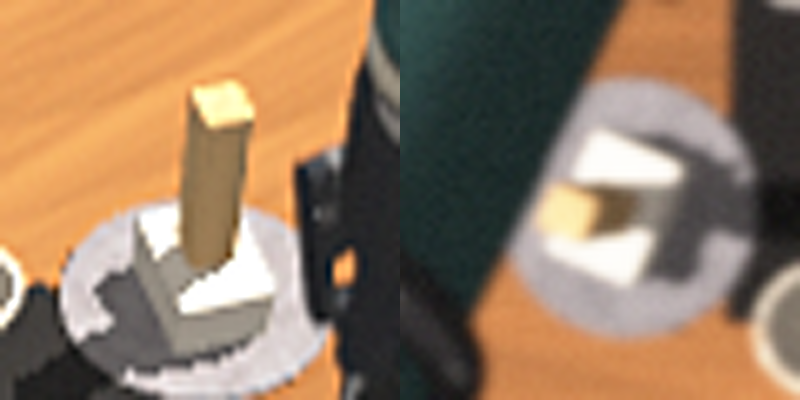

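The left panel (scene) shows the mallet standing, with the top of its handle at (220,105). The right panel (top) shows the head's corners at about (605,130), (690,165), (635,290) and (550,255), so its striking axis is near -24° in the world. I'll grip it across that axis.

Run:
```python
from m import *
from g import *
q=proj("top",[[414,232,60]])[0].astype(int)
C=np.array([[605,130],[690,165],[635,290],[550,255]],float)-[400,0]; C=(C+.5)/400*60-.5+q-30
W=ray("top",C,30)[:,:2]; print(W.round(1),W.mean(0)); e=W[1]-W[2]; f=W[0]-W[3]; print(np.degrees(np.arctan2(e[1],e[0])),np.degrees(np.arctan2(f[1],f[0])),np.linalg.norm(e),np.linalg.norm(W[0]-W[1]))
I,H,P=load("top",0)
for nm,(x,y) in dict(knobL=(217,173),knobR=(342,195),jawL=(195,165),jawR=(365,190)).items():
    u,v=int(140+x/3),int(135+y/3); print(nm,P[v-1:v+2,u-1:u+2].reshape(-1,3).mean(0).round(1),P[v-2:v+3,u-2:u+3,2].max().round(1))
plan((414.2,232.3,170,-23.5),(414.2,232.3,57,-23.5))
```

```text
[[448.1 240.5]
 [432.8 201. ]
 [375.8 225.2]
 [391.  264.7]] [411.94326814 232.8503386 ]
-22.977529329019475 -22.93589033193304 61.85469395692559 42.34304117295125
knobL [551.4  90.7  53.5] 57.6
knobR [528.5 -34.8  54.3] 57.8
jawL [559.  115.1  29.9] 33.8
jawR [536.1 -55.3  29.8] 1358.4
t 17.83 tcp [651.   91.2 199.7] yaw -10.0 j7 0.08 F [ 0.  -0.2  0.1] w 38.4 ff 0.0
(414.2, 232.3, 170, -23.5) rot [ 0.006 -0.004  0.236] lin [  97.9 -257.8   28.4] rows 7.0
(414.2, 232.3, 57, -23.5) rot [0. 0. 0.] lin [  0.   0. 113.] rows 3.0
```

Emit:
drive_tool(
  rotation=[
    [0.003,-0.002,0.23],
    [0.003,-0.002,0.23],
    [0.003,-0.002,0.23],
    [0.003,-0.002,0.23],
    [0.003,-0.002,0.23],
    [0.003,-0.002,0.23],
    [0.003,-0.002,0.23],
    [0.003,-0.002,0.23],
  ],
  linear=[
    [98,-258,28],
    [98,-258,28],
    [98,-258,28],
    [98,-258,28],
    [98,-258,28],
    [98,-258,28],
    [98,-258,28],
    [98,-258,28],
  ],
  claw=[75,75,75,75,75,75,75,75],
)

```text
time_s: 18.5
tcp_pos: [402.7, 235.2, 165.3]
eef_rot: [-0.004, 0.832, 0.554, -0.007]
wrist_force: [-0.5, 0.5, -0.1]
width: 64.0
finger_force: 0.0
```

Emit:
drive_tool(
  rotation=[
    [0,0,0],
    [0,0,0],
    [0,0,0],
    [0,0,0],
  ],
  linear=[
    [0,0,0],
    [0,0,0],
    [0,0,0],
    [0,0,0],
  ],
  claw=[75,75,75,75],
)

```text
time_s: 18.83
tcp_pos: [412.3, 231.9, 167.8]
eef_rot: [-0.001, 0.835, 0.55, -0.002]
wrist_force: [0.3, -0.3, 0.1]
width: 63.8
finger_force: 0.0
```

Run:
```python
from m import *
from g import *
plan((413.5,232,57,-23))
for n in("scene","top"):
    I,d=ctrl.camera(n); cv2.imwrite(f"pics/{n}6.png",I); np.save(f"pics/{n}6.npy",d)
    I,H,P=load(n,6); Z=P[...,2]; s,v=H[...,1],H[...,2]
    k=big(near(P,414,232,100)&(Z<18)&(s<60)&(v>70)); print(n,"pad",cv2.minEnclosingCircle(np.float32(ray(n,pix(k[0]),2)[:,:2])))
    for a,y in(("L",63),("R",-63)):
        c=hold(0,y); k=near(P,*c,12)&(H[...,0]<40)&(s>90)&(Z>40); j=near(P,*hold(0,y),30)&(s<50)&(Z>40)&(Z<65)
        print(n,a,"knob z",np.median(Z[k]),k.sum(),"jaw top z",np.median(Z[j]),j.sum())
```

```text
t 18.83 tcp [412.3 231.9 167.8] yaw -23.3 j7 -0.39 F [ 0.3 -0.3  0.1] w 63.8 ff 0.0
(413.5, 232, 57, -23) rot [-0.003  0.002 -0.005] lin [  0.8   1.5 110.8] rows 3.0
scene pad ((413.95526123046875, 232.3087921142578), 60.664031982421875)
scene L knob z 53.6623585903786 26 jaw top z 49.97267924043275 191
scene R knob z 53.63903176879736 32 jaw top z 49.82955150539512 247
top pad ((411.6600036621094, 231.44345092773438), 59.88035202026367)
top L knob z 53.513467575265764 21 jaw top z 50.00361292827263 185
top R knob z 53.283147950931095 25 jaw top z 50.259310487905054 170
```

Emit:
drive_tool(
  rotation=[
    [-0.003,0.002,-0.005],
    [-0.003,0.002,-0.005],
    [-0.003,0.002,-0.005],
    [-0.003,0.002,-0.005],
    [-0.003,0.002,-0.005],
    [-0.003,0.002,-0.005],
    [-0.003,0.002,-0.005],
    [-0.003,0.002,-0.005],
  ],
  linear=[
    [1,1.5,20],
    [1,1.5,40],
    [1,1.5,60],
    [1,1.5,80],
    [1,1.5,95],
    [1,1.5,105],
    [1,1.5,110],
    [1,1.5,110],
  ],
  claw=[75,75,75,75,75,75,75,75],
)

```text
time_s: 19.6
tcp_pos: [412.2, 232.4, 56.9]
eef_rot: [-0.001, 0.834, 0.552, -0.001]
wrist_force: [0.1, -1.0, 0.3]
width: 63.9
finger_force: 0.0
```

Emit:
drive_tool(
  rotation=[
    [0,0,0],
    [0,0,0],
    [0,0,0],
    [0,0,0],
    [0,0,0],
    [0,0,0],
    [0,0,0],
    [0,0,0],
  ],
  linear=[
    [0,0,0],
    [0,0,0],
    [0,0,0],
    [0,0,0],
    [0,0,0],
    [0,0,0],
    [0,0,0],
    [0,0,0],
  ],
  claw=[0,0,0,0,0,0,0,0],
)

```text
time_s: 20.27
tcp_pos: [412.6, 233.4, 58.4]
eef_rot: [-0.001, 0.833, 0.553, 0.0]
wrist_force: [-0.7, -0.0, 6.3]
width: 21.3
finger_force: 59.6
```

Run:
```python
from g import *
info(); print(ctrl.get_obs()["ft_torque"])
```

```text
t 20.27 tcp [412.6 233.4  58.4] yaw -22.9 j7 -0.17 F [-0.7 -0.   6.3] w 21.3 ff 59.6
[-0.10634356  0.00262853 -0.04070395]
```

Emit:
drive_tool(
  rotation=[
    [0,0,0],
    [0,0,0],
    [0,0,0],
    [0,0,0],
    [0,0,0],
    [0,0,0],
  ],
  linear=[
    [0,0,-15],
    [0,0,-45],
    [0,0,-75],
    [0,0,-105],
    [0,0,-130],
    [0,0,-130],
  ],
  claw=[0,0,0,0,0,0],
)

```text
time_s: 20.77
tcp_pos: [414.4, 234.0, 191.2]
eef_rot: [-0.001, 0.833, 0.553, 0.003]
wrist_force: [1.4, 1.4, -1.7]
width: 21.6
finger_force: 59.3
```

Run:
```python
from g import *
a=hold(0,120); b=hold(0,72)
plan((*a,190,-70),(*b,170,-99.8),(*b,117,-99.8))
```

```text
t 20.77 tcp [414.4 234.  191.2] yaw -22.9 j7 -0.42 F [ 1.4  1.4 -1.7] w 21.6 ff 59.3
(np.float64(560.2251398999239), np.float64(146.5489478180188), 190, -70) rot [-0.    -0.007  0.823] lin [-24.  168.3   1.4] rows 7.0
(np.float64(552.0550839399543), np.float64(99.24936869081128), 170, -99.8) rot [0.   0.   0.52] lin [-23.9  41.7  20. ] rows 5.0
(np.float64(552.0550839399543), np.float64(99.24936869081128), 117, -99.8) rot [0. 0. 0.] lin [ 0.  0. 53.] rows 2.0
```

Emit:
drive_tool(
  rotation=[
    [0,-0.007,0.823],
    [0,-0.007,0.823],
    [0,-0.007,0.823],
    [0,-0.007,0.823],
    [0,-0.007,0.823],
    [0,-0.007,0.823],
    [0,-0.007,0.823],
    [0,-0.007,0.823],
  ],
  linear=[
    [-4,28,1],
    [-8,56,1],
    [-12,84,1],
    [-16,112,1],
    [-20,140,1],
    [-22,155,1],
    [-24,168,1],
    [-24,168,1],
  ],
  claw=[0,0,0,0,0,0,0,0],
)

```text
time_s: 21.43
tcp_pos: [559.5, 143.5, 185.2]
eef_rot: [0.003, 0.985, 0.172, -0.003]
wrist_force: [0.4, -0.1, -2.5]
width: 21.5
finger_force: 59.8
```

Emit:
drive_tool(
  rotation=[
    [0,0,0.1],
    [0,0,0.2],
    [0,0,0.3],
    [0,0,0.4],
    [0,0,0.48],
    [0,0,0.52],
    [0,0,0.52],
    [0,0,0.52],
  ],
  linear=[
    [-5,8,4],
    [-10,16,8],
    [-15,26,12],
    [-20,36,16],
    [-24,42,20],
    [-24,42,20],
    [-24,42,20],
    [-24,42,20],
  ],
  claw=[0,0,0,0,0,0,0,0],
)

```text
time_s: 22.1
tcp_pos: [548.1, 98.7, 165.6]
eef_rot: [0.002, 0.996, -0.084, -0.004]
wrist_force: [-0.0, 0.6, -3.0]
width: 21.3
finger_force: 59.7
```

Run:
```python
from m import *
from g import *
b=hold(0,72)
plan((*b,117,-99.8))
V=[]
for n in("scene",):
    I,d=ctrl.camera(n); cv2.imwrite(f"pics/{n}7.png",I); np.save(f"pics/{n}7.npy",d)
    I=cv2.imread(f"pics/{n}7.png"); q=proj(n,[[*b,120]])[0].astype(int)
    cv2.imwrite("pics/s7.png",cv2.resize(I[q[1]-50:q[1]+70,q[0]-80:q[0]+80],(800,600),interpolation=cv2.INTER_CUBIC))
```

```text
t 22.1 tcp [548.1  98.7 165.6] yaw -99.6 j7 -1.12 F [-0.   0.6 -3. ] w 21.3 ff 59.7
(np.float64(552.0550839399543), np.float64(99.24936869081128), 117, -99.8) rot [0.005 0.008 0.003] lin [ 4.2 -1.4 48.6] rows 2.0
```

View pics/s7.png

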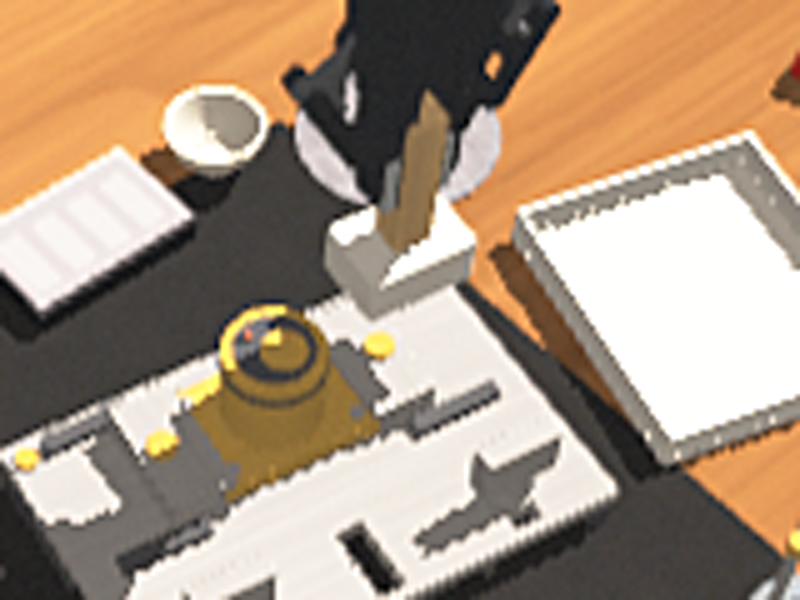

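The mallet is held upright at (400,240), oriented along the jaw line, with the block's drum at (275,350). Both keys look locked. Lowering it beside the drum.

Emit:
drive_tool(
  rotation=[
    [0.002,0.003,0.003],
    [0.002,0.003,0.003],
    [0.002,0.003,0.003],
    [0.002,0.003,0.003],
    [0.002,0.003,0.003],
    [0.002,0.003,0.003],
  ],
  linear=[
    [2,0,12],
    [2,0,24],
    [2,0,36],
    [2,0,45],
    [2,0,45],
    [2,0,45],
  ],
  claw=[0,0,0,0,0,0],
)

```text
time_s: 22.65
tcp_pos: [550.5, 97.3, 120.9]
eef_rot: [0.002, 0.996, -0.087, -0.002]
wrist_force: [0.6, 0.3, -2.2]
width: 21.2
finger_force: 59.7
```

```bash
cat >> g.py <<'E'
def hs():
    o,p,R=st(); d=p[:2]-O; f=o["wrist_force"]
    print("t",round(o["time_s"],2),"holder x,y",(d@HX).round(2),(d@HY).round(2),"z",p[2].round(1),"Fx,Fy,Fz",(f[:2]@HX).round(1),(f[:2]@HY).round(1),f[2].round(1),"rot",(R.inv()*down(-99.8)).as_rotvec().round(3))
E
python3 -c "
from g import *
hs()"
```

```text
t 22.65 holder x,y -1.21 69.84 z 120.9 Fx,Fy,Fz 0.5 0.4 -2.2 rot [ 0.004  0.004 -0.003]
```

Emit:
drive_tool(
  rotation=[
    [0.003,0.003,-0.003],
    [0.003,0.003,-0.003],
    [0.003,0.003,-0.003],
    [0.003,0.003,-0.003],
    [0.003,0.003,-0.003],
    [0.003,0.003,-0.003],
  ],
  linear=[
    [1,2,3],
    [1,4,3],
    [1,6,3],
    [1,8,3],
    [1,8,3],
    [1,8,3],
  ],
  claw=[0,0,0,0,0,0],
)

```text
time_s: 23.15
tcp_pos: [550.8, 89.0, 119.0]
eef_rot: [0.0, 0.996, -0.086, 0.0]
wrist_force: [0.5, 0.2, -3.1]
width: 21.4
finger_force: 59.8
```

```bash
python3 -c "
from g import *
hs()"
```

```text
t 23.15 holder x,y 0.46 61.72 z 119.0 Fx,Fy,Fz 0.4 0.3 -3.1 rot [ 0.    -0.001 -0.001]
```

Now the slow approach, with single small steps to find contact.

Emit:
drive_tool(
  rotation=[
    [0,0,0],
    [0,0,0],
    [0,0,0],
    [0,0,0],
  ],
  linear=[
    [0,1,0],
    [0,2,0.5],
    [0,3,0.5],
    [0,3,0.5],
  ],
  claw=[0,0,0,0],
)

```text
time_s: 23.48
tcp_pos: [550.0, 86.1, 118.2]
eef_rot: [0.0, 0.996, -0.086, 0.0]
wrist_force: [-0.1, -1.0, -3.0]
width: 21.4
finger_force: 59.8
```

Emit:
drive_tool(
  rotation=[
    [0,0,0],
    [0,0,0],
    [0,0,0],
  ],
  linear=[
    [0,0.5,0],
    [0,1,0],
    [0,1,0],
  ],
  claw=[0,0,0],
)

```text
time_s: 23.73
tcp_pos: [550.0, 85.5, 118.2]
eef_rot: [0.0, 0.996, -0.085, 0.0]
wrist_force: [-0.3, -0.6, -2.0]
width: 21.3
finger_force: 59.8
```

Emit:
drive_tool(
  rotation=[
    [0,0,0],
    [0,0,0],
    [0,0,0],
  ],
  linear=[
    [0,0.5,0],
    [0,1,0],
    [0,1,0],
  ],
  claw=[0,0,0],
)

```text
time_s: 23.98
tcp_pos: [550.0, 85.4, 118.2]
eef_rot: [-0.001, 0.996, -0.085, 0.0]
wrist_force: [0.8, 3.1, -0.5]
width: 21.5
finger_force: 59.8
```

```bash
python3 -c "
from g import *
hs()"
```

```text
t 23.98 holder x,y 0.35 57.98 z 118.2 Fx,Fy,Fz 0.2 3.2 -0.5 rot [-0.001 -0.     0.   ]
```

Emit:
drive_tool(
  rotation=[
    [0,0,0],
    [0,0,0],
    [0,0,0],
    [0,0,0],
  ],
  linear=[
    [0,0.5,0],
    [0,1,0],
    [0,1.5,0],
    [0,1.5,0],
  ],
  claw=[0,0,0,0],
)

```text
time_s: 24.32
tcp_pos: [550.0, 85.2, 118.3]
eef_rot: [-0.002, 0.996, -0.085, -0.0]
wrist_force: [0.7, 6.1, 0.4]
width: 21.5
finger_force: 60.0
```

Emit:
drive_tool(
  rotation=[
    [0,0,0],
    [0,0,0],
    [0,0,0],
  ],
  linear=[
    [0,0.5,0],
    [0,1,0],
    [0,1,0],
  ],
  claw=[0,0,0],
)

```text
time_s: 24.57
tcp_pos: [550.0, 84.8, 118.4]
eef_rot: [-0.002, 0.996, -0.085, -0.0]
wrist_force: [1.0, 7.1, 0.1]
width: 21.1
finger_force: 60.1
```

```bash
python3 -c "
from g import *
hs()"
```

```text
t 24.57 holder x,y 0.43 57.39 z 118.4 Fx,Fy,Fz -0.3 7.2 0.1 rot [-0.004  0.     0.001]
```

Emit:
drive_tool(
  rotation=[
    [0,0,0],
    [0,0,0],
    [0,0,0],
    [0,0,0],
  ],
  linear=[
    [0,0.5,0],
    [0,1,0],
    [0,1,0],
    [0,1,0],
  ],
  claw=[0,0,0,0],
)

```text
time_s: 24.9
tcp_pos: [550.0, 84.1, 118.4]
eef_rot: [-0.002, 0.996, -0.085, 0.0]
wrist_force: [0.9, 6.9, 0.5]
width: 21.1
finger_force: 60.1
```

Emit:
drive_tool(
  rotation=[
    [0,0,0],
    [0,0,0],
    [0,0,0],
    [0,0,0],
  ],
  linear=[
    [0,0.5,0],
    [0,1,0],
    [0,1,0],
    [0,1,0],
  ],
  claw=[0,0,0,0],
)

```text
time_s: 25.23
tcp_pos: [549.9, 84.0, 118.4]
eef_rot: [-0.003, 0.996, -0.084, -0.0]
wrist_force: [1.5, 8.6, 1.8]
width: 21.2
finger_force: 60.1
```

```bash
python3 -c "
from g import *
hs()"
```

```text
t 25.23 holder x,y 0.51 56.63 z 118.4 Fx,Fy,Fz 0.0 8.7 1.8 rot [-0.006  0.001  0.002]
```

Emit:
drive_tool(
  rotation=[
    [0,0,0],
    [0,0,0],
    [0,0,0],
    [0,0,0],
    [0,0,0],
    [0,0,0],
  ],
  linear=[
    [0,0.5,0],
    [0,1,0],
    [0,1.5,0],
    [0,2,0],
    [0,2,0],
    [0,2,0],
  ],
  claw=[0,0,0,0,0,0],
)

```text
time_s: 25.73
tcp_pos: [549.9, 83.8, 118.5]
eef_rot: [-0.005, 0.996, -0.084, -0.0]
wrist_force: [1.2, 11.6, 2.6]
width: 21.1
finger_force: 60.3
```

```bash
python3 -c "
from g import *
hs()"
```

```text
t 25.73 holder x,y 0.51 56.42 z 118.5 Fx,Fy,Fz -0.8 11.6 2.6 rot [-0.009  0.001  0.003]
```

Emit:
drive_tool(
  rotation=[
    [0,0,0],
    [0,0,0],
    [0,0,0],
    [0,0,0],
    [0,0,0],
  ],
  linear=[
    [0,0.5,0],
    [0,1,0],
    [0,1.5,0],
    [0,1.5,0],
    [0,1.5,0],
  ],
  claw=[0,0,0,0,0],
)

```text
time_s: 26.15
tcp_pos: [549.9, 83.6, 118.6]
eef_rot: [-0.006, 0.996, -0.084, -0.0]
wrist_force: [0.8, 13.0, 3.8]
width: 21.3
finger_force: 60.5
```

Emit:
drive_tool(
  rotation=[
    [0,0,0],
    [0,0,0],
    [0,0,0],
    [0,0,0],
    [0,0,0],
  ],
  linear=[
    [0,0.5,0],
    [0,1,0],
    [0,1.5,0],
    [0,1.5,0],
    [0,1.5,0],
  ],
  claw=[0,0,0,0,0],
)

```text
time_s: 26.57
tcp_pos: [549.8, 83.1, 118.7]
eef_rot: [-0.007, 0.996, -0.083, -0.0]
wrist_force: [0.9, 15.2, 4.6]
width: 21.0
finger_force: 60.7
```

```bash
python3 -c "
from g import *
hs()"
```

```text
t 26.57 holder x,y 0.51 55.69 z 118.7 Fx,Fy,Fz -1.7 15.1 4.6 rot [-0.013  0.002  0.004]
```

Force is rising without much motion, and the mallet is tilting so that its top edge carries the load and the block tends to tip. I'll back off, lean the head so its lower edge leads, and go lower.

Emit:
drive_tool(
  rotation=[
    [0,0,0],
    [0,0,0],
    [-0.02,0,0],
    [-0.045,0,0],
    [-0.065,0,0],
    [-0.065,0,0],
    [-0.065,0,0],
    [-0.065,0,0],
  ],
  linear=[
    [0,-8,0],
    [0,-14,0],
    [0,-16,0],
    [0,-16,0],
    [0,-16,1],
    [0,-16,1.5],
    [0,-16,1.5],
    [0,-16,1.5],
  ],
  claw=[0,0,0,0,0,0,0,0],
)

```text
time_s: 27.23
tcp_pos: [550.7, 90.2, 116.6]
eef_rot: [0.033, 0.996, -0.086, -0.003]
wrist_force: [-0.0, 0.3, -3.1]
width: 21.5
finger_force: 60.0
```

Run:
```python
from m import *
from g import *
hs()
_,p,R=st(); print("head bottom centre, edge (holder):",[( (w:=p+R.apply(v))[:2]-O)@HY for v in([0,0,58.4],[0,30,58.4])],(p+R.apply([0,30,58.4]))[2], (p+R.apply([0,0,58.4]))[2])
n="scene"
I,d=ctrl.camera(n); cv2.imwrite(f"pics/{n}8.png",I); np.save(f"pics/{n}8.npy",d)
q=proj(n,[[*O,70]])[0].astype(int)
f=lambda I:cv2.resize(I[q[1]-35:q[1]+40,q[0]-50:q[0]+50],(400,300),interpolation=cv2.INTER_CUBIC)
cv2.imwrite("pics/s8.png",np.hstack([f(cv2.imread("pics/scene0.png")),f(I)]))
```

```text
t 27.23 holder x,y 0.21 62.87 z 116.6 Fx,Fy,Fz -0.1 0.3 -3.1 rot [ 0.067 -0.    -0.001]
head bottom centre, edge (holder): [np.float64(58.98396147134608), np.float64(29.050442703348256)] 60.275600363057386 58.27957603726042
```

View pics/s8.png

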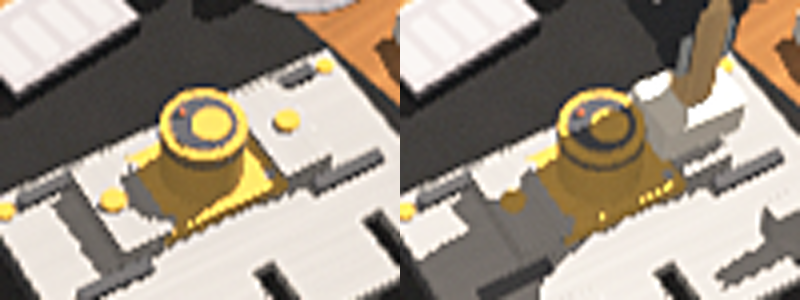

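Comparing before and after, the drum has shifted by about 1 px (it used up the gap) and the right-hand jaw's knob at (113,200) is essentially unmoved. Now the tilted push.

Add to g.py:
```python
def he(s=1):  # s=+1: front face on tool +y, -1: on tool -y
    hs(); _,p,R=st(); w=p+R.apply([0,30*s,58.4]); print("face edge y",((w[:2]-O)@HY).round(2),"z",w[2].round(1))
```

```text
(no output)
```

Emit:
drive_tool(
  rotation=[
    [0,0,0],
    [0,0,0],
    [0,0,0],
    [0,0,0],
    [0,0,0],
    [0,0,0],
  ],
  linear=[
    [0,1,0],
    [0,2,0],
    [0,3,0],
    [0,4,0],
    [0,4.5,0],
    [0,4.5,0],
  ],
  claw=[0,0,0,0,0,0],
)

```text
time_s: 27.78
tcp_pos: [550.4, 87.4, 117.1]
eef_rot: [0.032, 0.996, -0.085, -0.003]
wrist_force: [0.2, 3.8, -1.6]
width: 21.0
finger_force: 60.1
```

Emit:
drive_tool(
  rotation=[
    [0,0,0],
    [0,0,0],
    [0,0,0],
    [0,0,0],
    [0,0,0],
  ],
  linear=[
    [0,0.5,0],
    [0,1,0],
    [0,1.5,0],
    [0,1.5,0],
    [0,1.5,0],
  ],
  claw=[0,0,0,0,0],
)

```text
time_s: 28.2
tcp_pos: [550.4, 87.1, 117.2]
eef_rot: [0.031, 0.996, -0.085, -0.003]
wrist_force: [1.0, 5.4, -0.1]
width: 21.2
finger_force: 60.2
```

```bash
python3 -c "
from g import *
he()"
```

```text
t 28.2 holder x,y 0.46 59.73 z 117.2 Fx,Fy,Fz 0.1 5.5 -0.1 rot [0.062 0.    0.001]
face edge y 26.18 z 60.7
```

Emit:
drive_tool(
  rotation=[
    [0,0,0],
    [0,0,0],
    [0,0,0],
    [0,0,0],
    [0,0,0],
    [0,0,0],
  ],
  linear=[
    [0,0.5,0],
    [0,1,0],
    [0,1.5,0],
    [0,2,0],
    [0,2,0],
    [0,2,0],
  ],
  claw=[0,0,0,0,0,0],
)

```text
time_s: 28.7
tcp_pos: [550.4, 86.7, 117.3]
eef_rot: [0.029, 0.996, -0.085, -0.003]
wrist_force: [0.6, 7.3, 0.7]
width: 21.3
finger_force: 60.3
```

Emit:
drive_tool(
  rotation=[
    [0,0,0],
    [0,0,0],
    [0,0,0],
    [0,0,0],
    [0,0,0],
  ],
  linear=[
    [0,0.5,0],
    [0,1,0],
    [0,1.5,0],
    [0,1.5,0],
    [0,1.5,0],
  ],
  claw=[0,0,0,0,0],
)

```text
time_s: 29.12
tcp_pos: [550.4, 86.5, 117.4]
eef_rot: [0.028, 0.996, -0.084, -0.003]
wrist_force: [1.5, 9.7, 1.7]
width: 21.1
finger_force: 60.4
```

```bash
python3 -c "
from g import *
he()"
```

```text
t 29.12 holder x,y 0.54 59.19 z 117.4 Fx,Fy,Fz -0.1 9.8 1.7 rot [0.057 0.001 0.002]
face edge y 25.91 z 60.8
```

Emit:
drive_tool(
  rotation=[
    [0,0,0],
    [0,0,0],
    [0,0,0],
    [0,0,0],
    [0,0,0],
    [0,0,0],
  ],
  linear=[
    [0,0.5,0.2],
    [0,1,0.4],
    [0,1.5,0.6],
    [0,2,0.8],
    [0,2,0.8],
    [0,2,0.8],
  ],
  claw=[0,0,0,0,0,0],
)

```text
time_s: 29.62
tcp_pos: [550.5, 86.2, 117.1]
eef_rot: [0.027, 0.996, -0.084, -0.003]
wrist_force: [0.2, 13.3, 6.2]
width: 21.3
finger_force: 61.0
```

Emit:
drive_tool(
  rotation=[
    [0,0,0],
    [0,0,0],
    [0,0,0],
    [0,0,0],
    [0,0,0],
    [0,0,0],
  ],
  linear=[
    [0,0.5,0],
    [0,1,0],
    [0,1.5,0],
    [0,2,0],
    [0,2,0],
    [0,2,0],
  ],
  claw=[0,0,0,0,0,0],
)

```text
time_s: 30.12
tcp_pos: [550.5, 85.9, 117.2]
eef_rot: [0.025, 0.996, -0.084, -0.003]
wrist_force: [-0.4, 15.9, 6.9]
width: 21.2
finger_force: 61.0
```

```bash
python3 -c "
from g import *
he()"
```

```text
t 30.12 holder x,y 0.73 58.63 z 117.2 Fx,Fy,Fz -3.1 15.6 6.9 rot [0.051 0.002 0.004]
face edge y 25.69 z 60.4
```

Emit:
drive_tool(
  rotation=[
    [0,0,0],
    [0,0,0],
    [0,0,0],
    [0,0,0],
    [0,0,0],
    [0,0,0],
  ],
  linear=[
    [0,0,-0.7],
    [0,0,-1.4],
    [0,0.5,-1.5],
    [0,1,-1.6],
    [0,1,-1.6],
    [0,1,-1.6],
  ],
  claw=[0,0,0,0,0,0],
)

```text
time_s: 30.62
tcp_pos: [549.3, 80.9, 117.8]
eef_rot: [0.029, 0.996, -0.084, -0.003]
wrist_force: [2.4, 9.0, -4.6]
width: 21.3
finger_force: 59.9
```

```bash
python3 -c "
from g import *
he()"
```

```text
t 30.62 holder x,y 0.37 53.45 z 117.8 Fx,Fy,Fz 0.8 9.3 -4.6 rot [0.059 0.001 0.002]
face edge y 20.05 z 61.3
```

```bash
cat > jaw.py <<'E'
from m import *
from g import *
def blob(n,tag,c,r,z,sel):
    I=cv2.imread(f"pics/{n}{tag}.png"); H=cv2.cvtColor(I,cv2.COLOR_BGR2HSV).astype(int)
    q=proj(n,[[*c,z]])[0]; yy,xx=np.mgrid[:I.shape[0],:I.shape[1]]
    m=(np.hypot(xx-q[0],yy-q[1])<r)&sel(H)
    if m.sum()<4: return None
    w=np.where(m,np.clip(H[...,1]-70,0,None),0); p=np.array([(xx*w).sum(),(yy*w).sum()])/w.sum()
    return (ray(n,[p],z)[0,:2]-O)@HY, int(m.sum())
yel=lambda H:(H[...,0]>12)&(H[...,0]<38)&(H[...,1]>110)
def jaws(tag,y=(63,-63)):
    for n in("scene","top"):
        print(n,tag,"knob L",blob(n,tag,hold(0,y[0]),6 if n=="scene" else 6,55,yel),"knob R",blob(n,tag,hold(0,y[1]),6,55,yel),"drum",blob(n,tag,hold(0,0),14,90,yel))
def snap(tag):
    for n in("scene","top"):
        I,d=ctrl.camera(n); cv2.imwrite(f"pics/{n}{tag}.png",I); np.save(f"pics/{n}{tag}.npy",d)
E
python3 - <<'E'
from jaw import *
snap(9)
for t in(0,8): 
    if t==0: jaws(0)
jaws(9,(63,-66))
for y in(-63,-68): print(blob("scene",9,hold(0,y),7,55,yel),blob("scene",8,hold(0,y),7,55,yel))
E
```

```text
scene 0 knob L (np.float64(61.85053231315146), 24) knob R (np.float64(-64.48162544469741), 32) drum (np.float64(-4.417678769501122), 300)
top 0 knob L (np.float64(63.24953063702458), 16) knob R (np.float64(-62.472847785926554), 17) drum (np.float64(-3.375020678400343), 426)
scene 9 knob L (np.float64(69.37648350643441), 17) knob R (np.float64(-70.23787044834572), 28) drum (np.float64(-8.39900819229737), 255)
top 9 knob L None knob R (np.float64(-67.98382896360289), 17) drum (np.float64(-12.445114608418965), 280)
(np.float64(-67.11074128049306), 33) (np.float64(-64.472732090284), 28)
(np.float64(-70.23787044834572), 28) (np.float64(-64.472732090284), 28)
```

jaw_r has given about 5.6 mm in both views, after sticking and slipping. Now the opposite side. I retract, lift over and come from -y, this time keeping the vertical load off.

Emit:
drive_tool(
  rotation=[
    [0,0,0],
    [0,0,0],
    [0,0,0],
    [0,0,0],
    [0,0,0],
    [0,0,0],
    [0,0,0],
    [0,0,0],
  ],
  linear=[
    [0,-8,0],
    [0,-16,0],
    [0,-20,-4],
    [0,-20,-20],
    [0,-20,-40],
    [0,-20,-60],
    [0,-20,-72],
    [0,-20,-72],
  ],
  claw=[0,0,0,0,0,0,0,0],
)

```text
time_s: 31.38
tcp_pos: [554.3, 100.1, 191.5]
eef_rot: [0.033, 0.996, -0.086, -0.0]
wrist_force: [0.6, 0.3, -2.4]
width: 21.7
finger_force: 60.2
```

Emit:
drive_tool(
  rotation=[
    [0.02,0,0],
    [0.04,0,0],
    [0.06,0,0],
    [0.08,0,0],
    [0.1,0,0],
    [0.1,0,0],
    [0.1,0,0],
    [0.1,0,0],
  ],
  linear=[
    [0,25,0],
    [0,50,0],
    [0,75,0],
    [0,100,0],
    [0,125,0],
    [0,140,0],
    [0,147,0],
    [0,147,0],
  ],
  claw=[0,0,0,0,0,0,0,0],
)

```text
time_s: 32.05
tcp_pos: [526.7, -45.7, 198.4]
eef_rot: [-0.017, 0.996, -0.088, 0.001]
wrist_force: [0.4, 0.0, -2.5]
width: 21.6
finger_force: 60.1
```

Emit:
drive_tool(
  rotation=[
    [0,0,0],
    [0,0,0],
  ],
  linear=[
    [0,0,0],
    [0,0,0],
  ],
  claw=[0,0],
)

```text
time_s: 32.22
tcp_pos: [527.7, -41.8, 197.9]
eef_rot: [-0.018, 0.996, -0.084, 0.001]
wrist_force: [-0.5, 0.6, -1.3]
width: 21.2
finger_force: 60.1
```

Run:
```python
from jaw import *
snap(10); jaws(10,(63,-68)); he(-1)
```

```text
scene 10 knob L (np.float64(61.780152247393175), 24) knob R (np.float64(-70.26690208740524), 32) drum (np.float64(-6.277520232796936), 255)
top 10 knob L (np.float64(62.07607408968604), 17) knob R None drum None
t 32.32 holder x,y 0.19 -71.15 z 198.0 Fx,Fy,Fz -0.4 -1.0 -2.6 rot [-0.035  0.001  0.003]
face edge y -39.15 z 140.7
```

Emit:
drive_tool(
  rotation=[
    [0.005,0,0],
    [0.005,0,0],
    [0.005,0,0],
    [0.005,0,0],
    [0.005,0,0],
    [0.005,0,0],
    [0.005,0,0],
    [0.005,0,0],
  ],
  linear=[
    [0,4,10],
    [0,4,25],
    [0,4,40],
    [0,4,55],
    [0,4,68],
    [0,4,76],
    [0,4,80],
    [0,4,80],
  ],
  claw=[0,0,0,0,0,0,0,0],
)

```text
time_s: 32.98
tcp_pos: [527.3, -44.2, 117.8]
eef_rot: [-0.02, 0.996, -0.085, 0.001]
wrist_force: [-1.5, 0.3, -2.0]
width: 21.0
finger_force: 60.2
```

Run:
```python
from g import *
he(-1)
```

```text
t 32.98 holder x,y -0.02 -73.53 z 117.8 Fx,Fy,Fz -1.5 0.0 -2.0 rot [-0.039  0.001  0.001]
face edge y -41.25 z 60.6
```

Emit:
drive_tool(
  rotation=[
    [0,0,0],
    [0,0,0],
    [0,0,0],
    [0,0,0],
    [0,0,0],
    [0,0,0],
    [0,0,0],
  ],
  linear=[
    [0,-3,0],
    [0,-6,0],
    [0,-8,0],
    [0,-10,-0.3],
    [0,-12,-0.6],
    [0,-13,-0.8],
    [0,-13,-0.8],
  ],
  claw=[0,0,0,0,0,0,0],
)

```text
time_s: 33.57
tcp_pos: [529.6, -33.1, 120.0]
eef_rot: [-0.019, 0.996, -0.086, 0.002]
wrist_force: [-0.5, -3.3, -2.8]
width: 21.1
finger_force: 60.0
```

Run:
```python
from g import *
he(-1)
```

```text
t 33.57 holder x,y 0.36 -62.2 z 120.0 Fx,Fy,Fz 0.1 -3.3 -2.8 rot [-0.038 -0.001 -0.001]
face edge y -30.02 z 62.8
```

Emit:
drive_tool(
  rotation=[
    [0,0,0],
    [0,0,0],
    [0,0,0],
    [0,0,0],
    [0,0,0],
    [0,0,0],
  ],
  linear=[
    [0,-1,0.5],
    [0,-2,0.5],
    [0,-3,0.5],
    [0,-4,0.5],
    [0,-5,0.5],
    [0,-5,0.5],
  ],
  claw=[0,0,0,0,0,0],
)

```text
time_s: 34.07
tcp_pos: [530.6, -28.7, 119.9]
eef_rot: [-0.019, 0.996, -0.086, 0.002]
wrist_force: [-1.3, -4.7, -3.1]
width: 21.5
finger_force: 60.4
```

Emit:
drive_tool(
  rotation=[
    [0,0,0],
    [0,0,0],
    [0,0,0],
    [0,0,0],
  ],
  linear=[
    [0,-0.7,-0.2],
    [0,-1.4,-0.3],
    [0,-2,-0.4],
    [0,-2,-0.4],
  ],
  claw=[0,0,0,0],
)

```text
time_s: 34.4
tcp_pos: [530.9, -27.3, 120.1]
eef_rot: [-0.018, 0.996, -0.086, 0.002]
wrist_force: [-0.4, -6.3, -5.6]
width: 21.5
finger_force: 60.0
```

Run:
```python
from g import *
he(-1)
```

```text
t 34.4 holder x,y 0.65 -56.29 z 120.1 Fx,Fy,Fz 0.6 -6.3 -5.6 rot [-0.036 -0.002 -0.001]
face edge y -24.22 z 62.8
```

Emit:
drive_tool(
  rotation=[
    [0,0,0],
    [0,0,0],
    [0,0,0],
    [0,0,0],
  ],
  linear=[
    [0,-0.7,0],
    [0,-1.4,0],
    [0,-2,0],
    [0,-2,0],
  ],
  claw=[0,0,0,0],
)

```text
time_s: 34.73
tcp_pos: [530.9, -26.9, 120.3]
eef_rot: [-0.016, 0.996, -0.086, 0.003]
wrist_force: [-1.0, -9.6, -3.5]
width: 21.0
finger_force: 60.2
```

Emit:
drive_tool(
  rotation=[
    [0,0,0],
    [0,0,0],
    [0,0,0],
    [0,0,0],
  ],
  linear=[
    [0,-0.7,0],
    [0,-1.4,0],
    [0,-2,0],
    [0,-2,0],
  ],
  claw=[0,0,0,0],
)

```text
time_s: 35.07
tcp_pos: [531.2, -25.1, 120.4]
eef_rot: [-0.016, 0.996, -0.086, 0.003]
wrist_force: [-1.1, -9.1, -4.6]
width: 21.8
finger_force: 60.2
```

Run:
```python
from g import *
he(-1)
```

```text
t 35.07 holder x,y 0.66 -54.06 z 120.4 Fx,Fy,Fz 0.5 -9.2 -4.6 rot [-0.033 -0.003 -0.002]
face edge y -22.16 z 63.0
```

Emit:
drive_tool(
  rotation=[
    [0,0,0],
    [0,0,0],
    [0,0,0],
    [0,0,0],
    [0,0,0],
    [0,0,0],
  ],
  linear=[
    [0,-0.7,0],
    [0,-1.4,0],
    [0,-2.1,0],
    [0,-2.8,0],
    [0,-3,0],
    [0,-3,0],
  ],
  claw=[0,0,0,0,0,0],
)

```text
time_s: 35.57
tcp_pos: [531.7, -22.1, 120.5]
eef_rot: [-0.016, 0.996, -0.086, 0.003]
wrist_force: [-1.1, -9.7, -5.2]
width: 21.1
finger_force: 60.2
```

Run:
```python
from jaw import *
he(-1); snap(11); jaws(11,(67,-68))
```

```text
t 35.57 holder x,y 0.62 -51.0 z 120.5 Fx,Fy,Fz 0.6 -9.8 -5.2 rot [-0.033 -0.002 -0.002]
face edge y -19.09 z 63.1
scene 11 knob L (np.float64(66.47642717619476), 26) knob R None drum (np.float64(1.0093238901396842), 290)
top 11 knob L None knob R None drum None
```

Emit:
drive_tool(
  rotation=[
    [0,0,0],
    [0,0,0],
    [0,0,0],
    [0,0,0],
    [0,0,0],
    [0,0,0],
  ],
  linear=[
    [0,-0.7,0],
    [0,-1.4,0],
    [0,-2.1,0],
    [0,-2.8,0],
    [0,-3.3,0],
    [0,-3.3,0],
  ],
  claw=[0,0,0,0,0,0],
)

```text
time_s: 36.17
tcp_pos: [532.3, -18.7, 120.6]
eef_rot: [-0.016, 0.996, -0.086, 0.003]
wrist_force: [-1.4, -9.1, -3.8]
width: 21.4
finger_force: 60.2
```

Run:
```python
from jaw import *
he(-1); snap(12); jaws(12,(70,-68))
```

```text
t 36.17 holder x,y 0.62 -47.55 z 120.6 Fx,Fy,Fz 0.2 -9.2 -3.8 rot [-0.033 -0.002 -0.002]
face edge y -15.63 z 63.2
scene 12 knob L (np.float64(69.8097939988586), 24) knob R (np.float64(-76.24862196935236), 6) drum (np.float64(2.700519340788439), 298)
top 12 knob L None knob R None drum None
```

Emit:
drive_tool(
  rotation=[
    [0,0,0],
    [0,0,0],
    [0,0,0],
    [0,0,0],
    [0,0,0],
    [0,0,0],
    [0,0,0],
    [0,0,0],
  ],
  linear=[
    [0,8,0],
    [0,16,0],
    [0,20,-4],
    [0,20,-20],
    [0,20,-40],
    [0,20,-60],
    [0,20,-72],
    [0,20,-72],
  ],
  claw=[0,0,0,0,0,0,0,0],
)

```text
time_s: 36.93
tcp_pos: [530.4, -37.7, 194.0]
eef_rot: [-0.021, 0.996, -0.085, 0.004]
wrist_force: [0.5, 0.2, -2.0]
width: 21.0
finger_force: 60.6
```

Emit:
drive_tool(
  rotation=[
    [-0.02,0,0],
    [-0.04,0,0],
    [-0.06,0,0],
    [-0.08,0,0],
    [-0.085,0,0],
    [-0.085,0,0],
    [-0.085,0,0],
    [-0.085,0,0],
  ],
  linear=[
    [0,-25,0],
    [0,-50,0],
    [0,-75,0],
    [0,-100,0],
    [0,-125,0],
    [0,-140,0],
    [0,-147,0],
    [0,-147,0],
  ],
  claw=[0,0,0,0,0,0,0,0],
)

```text
time_s: 37.6
tcp_pos: [553.4, 109.8, 196.2]
eef_rot: [0.022, 0.996, -0.083, -0.003]
wrist_force: [-0.2, -0.1, -2.0]
width: 21.6
finger_force: 60.5
```

Emit:
drive_tool(
  rotation=[
    [0,0,0],
    [0,0,0],
    [0,0,0],
  ],
  linear=[
    [0,0,0],
    [0,0,0],
    [0,0,0],
  ],
  claw=[0,0,0],
)

```text
time_s: 37.85
tcp_pos: [553.3, 105.3, 197.5]
eef_rot: [0.023, 0.996, -0.087, -0.002]
wrist_force: [0.7, 0.6, -3.2]
width: 21.3
finger_force: 60.5
```

Run:
```python
from jaw import *
he(1); snap(13); jaws(13,(71,-68))
```

```text
t 37.85 holder x,y 0.19 78.13 z 197.5 Fx,Fy,Fz 0.6 0.7 -3.2 rot [ 0.046 -0.    -0.003]
face edge y 45.51 z 140.6
scene 13 knob L (np.float64(69.8422920460734), 22) knob R (np.float64(-71.06389256550163), 28) drum (np.float64(-0.9008526509528721), 321)
top 13 knob L None knob R (np.float64(-69.62248353741353), 14) drum (np.float64(-0.4037988455019047), 440)
```

Emit:
drive_tool(
  rotation=[
    [0,0,-0.003],
    [0,0,-0.003],
    [0,0,-0.003],
    [0,0,-0.003],
    [0,0,-0.003],
    [0,0,-0.003],
    [0,0,-0.003],
    [0,0,-0.003],
  ],
  linear=[
    [0,0,10],
    [0,0,25],
    [0,0,40],
    [0,0,55],
    [0,0,68],
    [0,0,75],
    [0,0,77],
    [0,0,77],
  ],
  claw=[0,0,0,0,0,0,0,0],
)

```text
time_s: 38.62
tcp_pos: [552.8, 103.4, 119.7]
eef_rot: [0.023, 0.996, -0.084, -0.002]
wrist_force: [-0.2, 0.3, -2.7]
width: 21.1
finger_force: 60.4
```

Emit:
drive_tool(
  rotation=[
    [0,0,0],
    [0,0,0],
    [0,0,0],
    [0,0,0],
    [0,0,0],
    [0,0,0],
    [0,0,0],
    [0,0,0],
  ],
  linear=[
    [0,3,0],
    [0,5,0],
    [0,7,0],
    [0,9,0],
    [0,11,-0.3],
    [0,13,-0.6],
    [0,15,-0.8],
    [0,15,-0.8],
  ],
  claw=[0,0,0,0,0,0,0,0],
)

```text
time_s: 39.28
tcp_pos: [550.4, 89.5, 122.0]
eef_rot: [0.022, 0.996, -0.084, -0.002]
wrist_force: [0.6, 4.0, -4.4]
width: 21.4
finger_force: 60.4
```

Run:
```python
from g import *
he(1)
```

```text
t 39.28 holder x,y 0.08 62.11 z 122.0 Fx,Fy,Fz -0.1 4.1 -4.4 rot [0.044 0.    0.003]
face edge y 29.56 z 64.9
```

Emit:
drive_tool(
  rotation=[
    [0,0,0],
    [0,0,0],
    [0,0,0],
    [0,0,0],
    [0,0,0],
    [0,0,0],
    [0,0,0],
    [0,0,0],
  ],
  linear=[
    [0,1.5,0.5],
    [0,3,1],
    [0,4.5,1],
    [0,6,1],
    [0,7,1],
    [0,8,1],
    [0,9,1],
    [0,9,1],
  ],
  claw=[0,0,0,0,0,0,0,0],
)

```text
time_s: 39.95
tcp_pos: [549.4, 80.9, 121.4]
eef_rot: [0.022, 0.996, -0.084, -0.002]
wrist_force: [2.3, 5.1, -2.7]
width: 21.4
finger_force: 60.6
```

Emit:
drive_tool(
  rotation=[
    [0,0,0],
    [0,0,0],
    [0,0,0],
    [0,0,0],
    [0,0,0],
  ],
  linear=[
    [0,0.7,0],
    [0,1.4,-0.1],
    [0,2,-0.2],
    [0,2,-0.2],
    [0,2,-0.2],
  ],
  claw=[0,0,0,0,0],
)

```text
time_s: 40.37
tcp_pos: [549.9, 80.2, 121.6]
eef_rot: [0.021, 0.996, -0.083, -0.001]
wrist_force: [1.4, 6.1, -3.6]
width: 21.3
finger_force: 60.4
```

Run:
```python
from jaw import *
he(1); snap(14); jaws(14,(71,-70))
```

```text
t 40.37 holder x,y 1.13 52.9 z 121.6 Fx,Fy,Fz 0.4 6.3 -3.6 rot [ 0.042 -0.001  0.004]
face edge y 20.47 z 64.5
scene 14 knob L (np.float64(73.38514533044827), 11) knob R (np.float64(-70.17112483943335), 29) drum (np.float64(-7.788950423403664), 250)
top 14 knob L None knob R (np.float64(-68.38886676896378), 17) drum (np.float64(-12.668027093199282), 280)
```

Emit:
drive_tool(
  rotation=[
    [0,0,0],
    [0,0,0],
    [0,0,0],
    [0,0,0],
  ],
  linear=[
    [0,0.6,0],
    [0,1.2,0],
    [0,1.8,0],
    [0,1.8,0],
  ],
  claw=[0,0,0,0],
)

```text
time_s: 40.8
tcp_pos: [549.9, 79.9, 121.7]
eef_rot: [0.02, 0.996, -0.083, -0.001]
wrist_force: [2.1, 9.2, -3.1]
width: 21.3
finger_force: 60.6
```

Emit:
drive_tool(
  rotation=[
    [0,0,0],
    [0,0,0],
    [0,0,0],
    [0,0,0],
  ],
  linear=[
    [0,0.6,0],
    [0,1.2,0],
    [0,1.8,0],
    [0,1.8,0],
  ],
  claw=[0,0,0,0],
)

```text
time_s: 41.13
tcp_pos: [549.7, 78.7, 121.8]
eef_rot: [0.019, 0.996, -0.083, -0.001]
wrist_force: [2.4, 9.9, -2.5]
width: 21.1
finger_force: 60.6
```

Run:
```python
from jaw import *
he(1)
```

```text
t 41.13 holder x,y 1.21 51.36 z 121.8 Fx,Fy,Fz 0.7 10.2 -2.5 rot [ 0.039 -0.001  0.005]
face edge y 19.12 z 64.6
```

Emit:
drive_tool(
  rotation=[
    [0,0,0],
    [0,0,0],
    [0,0,0],
    [0,0,0],
    [0,0,0],
    [0,0,0],
  ],
  linear=[
    [0,0.7,0],
    [0,1.4,0],
    [0,2.1,0],
    [0,2.8,0],
    [0,3.2,0],
    [0,3.2,0],
  ],
  claw=[0,0,0,0,0,0],
)

```text
time_s: 41.63
tcp_pos: [549.3, 75.8, 121.9]
eef_rot: [0.019, 0.996, -0.083, -0.001]
wrist_force: [2.9, 10.2, -2.6]
width: 21.0
finger_force: 60.7
```

Run:
```python
from jaw import *
he(1); snap(15); jaws(15,(71,-73))
```

```text
t 41.63 holder x,y 1.23 48.45 z 121.9 Fx,Fy,Fz 1.1 10.6 -2.6 rot [ 0.038 -0.     0.005]
face edge y 16.24 z 64.7
scene 15 knob L (np.float64(72.0886374745476), 10) knob R (np.float64(-73.88733275634662), 31) drum (np.float64(-9.692578022573626), 242)
top 15 knob L None knob R (np.float64(-72.33123016368525), 18) drum (np.float64(-14.127097480137472), 248)
```

Emit:
drive_tool(
  rotation=[
    [0,0,0],
    [0,0,0],
    [0,0,0],
  ],
  linear=[
    [0,0.5,0],
    [0,1,0],
    [0,1,0],
  ],
  claw=[0,0,0],
)

```text
time_s: 41.98
tcp_pos: [549.2, 75.7, 121.9]
eef_rot: [0.018, 0.996, -0.083, -0.001]
wrist_force: [3.3, 11.2, -2.4]
width: 21.4
finger_force: 60.8
```

Emit:
drive_tool(
  rotation=[
    [0,0,0],
    [0,0,0],
    [0,0,0],
    [0,0,0],
    [0,0,0],
    [0,0,0],
    [0,0,0],
    [0,0,0],
  ],
  linear=[
    [0,-8,0],
    [0,-16,0],
    [0,-22,-4],
    [0,-22,-20],
    [0,-22,-40],
    [0,-22,-60],
    [0,-22,-72],
    [0,-22,-72],
  ],
  claw=[0,0,0,0,0,0,0,0],
)

```text
time_s: 42.65
tcp_pos: [553.3, 94.1, 195.4]
eef_rot: [0.023, 0.996, -0.084, 0.001]
wrist_force: [0.6, -0.1, -2.2]
width: 21.2
finger_force: 60.9
```

Emit:
drive_tool(
  rotation=[
    [0.02,0,0],
    [0.04,0,0],
    [0.06,0,0],
    [0.08,0,0],
    [0.085,0,0],
    [0.085,0,0],
    [0.085,0,0],
    [0.085,0,0],
  ],
  linear=[
    [0,25,0],
    [0,50,0],
    [0,75,0],
    [0,100,0],
    [0,125,0],
    [0,145,0],
    [0,153,0],
    [0,153,0],
  ],
  claw=[0,0,0,0,0,0,0,0],
)

```text
time_s: 43.32
tcp_pos: [525.0, -58.0, 199.7]
eef_rot: [-0.019, 0.996, -0.086, 0.002]
wrist_force: [0.6, 0.0, -2.7]
width: 21.1
finger_force: 60.7
```

Emit:
drive_tool(
  rotation=[
    [0,0,0],
    [0,0,0],
    [0,0,0],
  ],
  linear=[
    [0,0,0],
    [0,0,0],
    [0,0,0],
  ],
  claw=[0,0,0],
)

```text
time_s: 43.57
tcp_pos: [526.3, -53.4, 199.3]
eef_rot: [-0.02, 0.996, -0.082, 0.001]
wrist_force: [0.2, 0.1, -3.5]
width: 21.1
finger_force: 60.7
```

Run:
```python
from jaw import *
he(-1); snap(16); jaws(16,(71,-73))
```

```text
t 43.57 holder x,y 0.65 -82.8 z 199.3 Fx,Fy,Fz 0.2 0.1 -3.5 rot [-0.04   0.001  0.006]
face edge y -50.49 z 142.1
scene 16 knob L (np.float64(69.97448728852834), 23) knob R (np.float64(-74.23822576240313), 30) drum (np.float64(-8.240886932306513), 263)
top 16 knob L (np.float64(70.92206787867448), 12) knob R None drum (np.float64(22.94944853704081), 41)
```

Emit:
drive_tool(
  rotation=[
    [0,0,0.005],
    [0,0,0.005],
    [0,0,0.005],
    [0,0,0.005],
    [0,0,0.005],
    [0,0,0.005],
    [0,0,0.005],
    [0,0,0.005],
  ],
  linear=[
    [0,0,10],
    [0,0,25],
    [0,0,40],
    [0,0,55],
    [0,0,68],
    [0,0,76],
    [0,0,79],
    [0,0,79],
  ],
  claw=[0,0,0,0,0,0,0,0],
)

```text
time_s: 44.33
tcp_pos: [526.3, -52.0, 120.2]
eef_rot: [-0.02, 0.996, -0.086, 0.001]
wrist_force: [-0.1, -0.1, -2.3]
width: 21.4
finger_force: 60.9
```

Emit:
drive_tool(
  rotation=[
    [0,0,0],
    [0,0,0],
    [0,0,0],
    [0,0,0],
    [0,0,0],
    [0,0,0],
    [0,0,0],
    [0,0,0],
  ],
  linear=[
    [0,-4,0],
    [0,-8,0],
    [0,-10,0],
    [0,-12,0],
    [0,-14,-0.3],
    [0,-16,-0.5],
    [0,-18,-0.5],
    [0,-20,-0.5],
  ],
  claw=[0,0,0,0,0,0,0,0],
)

```text
time_s: 45.0
tcp_pos: [529.9, -33.6, 122.3]
eef_rot: [-0.019, 0.996, -0.087, 0.002]
wrist_force: [-0.6, -4.4, -5.3]
width: 21.2
finger_force: 60.4
```

Emit:
drive_tool(
  rotation=[
    [0,0,0],
    [0,0,0],
    [0,0,0],
    [0,0,0],
    [0,0,0],
    [0,0,0],
    [0,0,0],
    [0,0,0],
  ],
  linear=[
    [0,-2,0.3],
    [0,-4,0.6],
    [0,-6,0.8],
    [0,-8,0.8],
    [0,-10,0.8],
    [0,-11,0.8],
    [0,-12,0.8],
    [0,-12,0.8],
  ],
  claw=[0,0,0,0,0,0,0,0],
)

```text
time_s: 45.67
tcp_pos: [532.4, -21.6, 122.2]
eef_rot: [-0.019, 0.996, -0.087, 0.002]
wrist_force: [-0.9, -4.9, -1.8]
width: 21.0
finger_force: 60.9
```

Run:
```python
from jaw import *
he(-1); snap(17); jaws(17,(71,-73))
```

```text
t 45.67 holder x,y 1.24 -50.44 z 122.2 Fx,Fy,Fz -0.1 -4.9 -1.8 rot [-0.038 -0.001 -0.003]
face edge y -18.23 z 65.0
scene 17 knob L (np.float64(69.84853061739096), 22) knob R (np.float64(-78.90530383615184), 10) drum (np.float64(1.8044500177327465), 276)
top 17 knob L None knob R None drum None
```

Edge is at -18.2 and the block is sliding freely. Finishing jaw_l, which should be at its stop near -14.

Emit:
drive_tool(
  rotation=[
    [0,0,0],
    [0,0,0],
    [0,0,0],
    [0,0,0],
    [0,0,0],
    [0,0,0],
  ],
  linear=[
    [0,-0.8,0],
    [0,-1.6,0],
    [0,-2.4,0],
    [0,-3.2,0],
    [0,-4,0],
    [0,-4,0],
  ],
  claw=[0,0,0,0,0,0],
)

```text
time_s: 46.27
tcp_pos: [532.7, -19.1, 122.3]
eef_rot: [-0.018, 0.996, -0.087, 0.002]
wrist_force: [-1.0, -6.9, -2.9]
width: 21.4
finger_force: 60.9
```

Emit:
drive_tool(
  rotation=[
    [0,0,0],
    [0,0,0],
    [0,0,0],
    [0,0,0],
    [0,0,0],
  ],
  linear=[
    [0,-0.7,0],
    [0,-1.4,0],
    [0,-1.8,0],
    [0,-1.8,0],
    [0,-1.8,0],
  ],
  claw=[0,0,0,0,0],
)

```text
time_s: 46.68
tcp_pos: [532.7, -18.9, 122.5]
eef_rot: [-0.016, 0.996, -0.087, 0.002]
wrist_force: [-1.6, -8.1, -2.6]
width: 21.2
finger_force: 60.9
```

Run:
```python
from jaw import *
he(-1); snap(18); jaws(18,(72,-73))
```

```text
t 46.68 holder x,y 1.06 -47.67 z 122.5 Fx,Fy,Fz -0.2 -8.2 -2.6 rot [-0.033 -0.002 -0.004]
face edge y -15.75 z 65.1
scene 18 knob L (np.float64(69.86780512696997), 22) knob R (np.float64(-77.68347367659727), 15) drum (np.float64(2.5213225890526876), 290)
top 18 knob L None knob R None drum None
```

Emit:
drive_tool(
  rotation=[
    [0,0,0],
    [0,0,0],
    [0,0,0],
    [0,0,0],
    [0,0,0],
  ],
  linear=[
    [0,-0.7,0],
    [0,-1.4,0],
    [0,-2,0],
    [0,-2,0],
    [0,-2,0],
  ],
  claw=[0,0,0,0,0],
)

```text
time_s: 47.2
tcp_pos: [532.9, -17.5, 122.6]
eef_rot: [-0.016, 0.996, -0.088, 0.002]
wrist_force: [-2.0, -10.1, -2.5]
width: 21.3
finger_force: 60.9
```

Emit:
drive_tool(
  rotation=[
    [0,0,0],
    [0,0,0],
    [0,0,0],
    [0,0,0],
  ],
  linear=[
    [0,-0.7,0],
    [0,-1.4,0],
    [0,-1.4,0],
    [0,-1.4,0],
  ],
  claw=[0,0,0,0],
)

```text
time_s: 47.53
tcp_pos: [533.0, -16.9, 122.7]
eef_rot: [-0.015, 0.996, -0.088, 0.003]
wrist_force: [-2.2, -11.4, -3.0]
width: 21.4
finger_force: 61.0
```

Run:
```python
from jaw import *
he(-1); snap(19); jaws(19,(72,-73))
```

```text
t 47.53 holder x,y 1.0 -45.71 z 122.7 Fx,Fy,Fz -0.2 -11.6 -3.0 rot [-0.031 -0.003 -0.005]
face edge y -13.93 z 65.3
scene 19 knob L (np.float64(72.10494126363773), 26) knob R (np.float64(-76.4177125364103), 19) drum (np.float64(2.825482426610575), 299)
top 19 knob L None knob R None drum None
```

Both jaws are at their stops (about 9.8 and 10). Crossing over once more to centre the block.

Emit:
drive_tool(
  rotation=[
    [0,0,0],
    [0,0,0],
    [0,0,0],
    [0,0,0],
    [0,0,0],
    [0,0,0],
    [0,0,0],
    [0,0,0],
  ],
  linear=[
    [0,8,0],
    [0,16,0],
    [0,22,-4],
    [0,22,-20],
    [0,22,-40],
    [0,22,-60],
    [0,22,-72],
    [0,22,-72],
  ],
  claw=[0,0,0,0,0,0,0,0],
)

```text
time_s: 48.3
tcp_pos: [531.2, -36.2, 195.7]
eef_rot: [-0.021, 0.996, -0.086, 0.004]
wrist_force: [0.2, 1.0, -3.8]
width: 21.6
finger_force: 61.2
```

Emit:
drive_tool(
  rotation=[
    [-0.02,0,0],
    [-0.04,0,0],
    [-0.06,0,0],
    [-0.08,0,0],
    [-0.085,0,0],
    [-0.085,0,0],
    [-0.085,0,0],
    [-0.085,0,0],
  ],
  linear=[
    [0,-25,0],
    [0,-50,0],
    [0,-75,0],
    [0,-100,0],
    [0,-125,0],
    [0,-145,0],
    [0,-154,0],
    [0,-154,0],
  ],
  claw=[0,0,0,0,0,0,0,0],
)

```text
time_s: 48.97
tcp_pos: [555.9, 118.8, 198.1]
eef_rot: [0.022, 0.996, -0.084, -0.003]
wrist_force: [-0.1, -0.1, -2.0]
width: 21.4
finger_force: 61.0
```

Emit:
drive_tool(
  rotation=[
    [0,0,0],
    [0,0,0],
    [0,0,0],
    [0,0,0],
  ],
  linear=[
    [0,0,0],
    [0,0,0],
    [0,0,0],
    [0,0,0],
  ],
  claw=[0,0,0,0],
)

```text
time_s: 49.3
tcp_pos: [555.7, 113.7, 199.6]
eef_rot: [0.023, 0.996, -0.088, -0.002]
wrist_force: [0.7, -0.2, -2.3]
width: 21.4
finger_force: 61.0
```

Run:
```python
from jaw import *
he(1); snap(20); jaws(20,(72,-73))
```

```text
t 49.3 holder x,y 1.11 86.81 z 199.6 Fx,Fy,Fz 0.7 -0.1 -2.3 rot [ 0.045  0.    -0.005]
face edge y 54.19 z 142.7
scene 20 knob L (np.float64(72.12306578333492), 26) knob R (np.float64(-74.47993531488756), 29) drum (np.float64(-0.5476345854485786), 327)
top 20 knob L None knob R (np.float64(-74.04967076948738), 10) drum (np.float64(-0.20926882378275868), 434)
```

Emit:
drive_tool(
  rotation=[
    [0,0,-0.005],
    [0,0,-0.005],
    [0,0,-0.005],
    [0,0,-0.005],
    [0,0,-0.005],
    [0,0,-0.005],
    [0,0,-0.005],
    [0,0,-0.005],
  ],
  linear=[
    [-1,0,10],
    [-1,0,25],
    [-1,0,40],
    [-1,0,55],
    [-1,0,68],
    [-1,0,76],
    [-1,0,79],
    [-1,0,79],
  ],
  claw=[0,0,0,0,0,0,0,0],
)

```text
time_s: 50.07
tcp_pos: [553.9, 111.8, 119.5]
eef_rot: [0.023, 0.996, -0.084, -0.003]
wrist_force: [-0.2, 0.6, -1.9]
width: 21.1
finger_force: 60.9
```

Emit:
drive_tool(
  rotation=[
    [0,0,0],
    [0,0,0],
    [0,0,0],
    [0,0,0],
    [0,0,0],
    [0,0,0],
    [0,0,0],
    [0,0,0],
  ],
  linear=[
    [0,4,0],
    [0,8,0],
    [0,10,0],
    [0,12,0],
    [0,14,0],
    [0,16,-0.3],
    [0,18,-0.3],
    [0,18,-0.3],
  ],
  claw=[0,0,0,0,0,0,0,0],
)

```text
time_s: 50.73
tcp_pos: [552.2, 97.0, 121.9]
eef_rot: [0.02, 0.996, -0.083, -0.002]
wrist_force: [0.5, 4.1, -1.6]
width: 21.8
finger_force: 61.2
```

Run:
```python
from jaw import *
he(1)
```

```text
t 50.73 holder x,y 0.54 69.8 z 121.9 Fx,Fy,Fz -0.2 4.1 -1.6 rot [0.04  0.    0.004]
face edge y 37.47 z 64.7
```

Now about 10 mm further to centre.

Emit:
drive_tool(
  rotation=[
    [0,0,0],
    [0,0,0],
    [0,0,0],
    [0,0,0],
    [0,0,0],
    [0,0,0],
    [0,0,0],
    [0,0,0],
  ],
  linear=[
    [0,1.5,0],
    [0,3,0],
    [0,4.5,0],
    [0,6,0],
    [0,7,0],
    [0,8,0],
    [0,9,0],
    [0,9,0],
  ],
  claw=[0,0,0,0,0,0,0,0],
)

```text
time_s: 51.4
tcp_pos: [549.7, 85.8, 121.9]
eef_rot: [0.022, 0.996, -0.084, -0.002]
wrist_force: [1.5, 4.1, -3.6]
width: 21.3
finger_force: 60.9
```

Run:
```python
from jaw import *
he(1)
```

```text
t 51.4 holder x,y -0.04 58.39 z 121.9 Fx,Fy,Fz 0.8 4.3 -3.6 rot [0.045 0.001 0.003]
face edge y 25.8 z 64.9
```

The block overshot centre by about 1.8 mm, within the ±5 mm clearance. The y-closing grasp will centre it later. Now the mallet goes back to its pad.

Emit:
drive_tool(
  rotation=[
    [0,0,0],
    [0,0,0],
    [0.02,0,0],
    [0.045,0,0],
    [0.045,0,0],
    [0.045,0,0],
    [0.045,0,0],
    [0.045,0,0],
  ],
  linear=[
    [0,-8,0],
    [0,-16,0],
    [0,-22,-4],
    [0,-22,-20],
    [0,-22,-40],
    [0,-22,-60],
    [0,-22,-72],
    [0,-22,-72],
  ],
  claw=[0,0,0,0,0,0,0,0],
)

```text
time_s: 52.07
tcp_pos: [556.0, 109.7, 195.6]
eef_rot: [-0.0, 0.996, -0.084, 0.003]
wrist_force: [0.2, -0.8, -3.6]
width: 21.2
finger_force: 61.2
```

Run:
```python
from jaw import *
plan((412.6,233,185,-55),(412.6,233,70,-55))
```

```text
t 52.07 tcp [556.  109.7 195.6] yaw -99.6 j7 -1.17 F [ 0.2 -0.8 -3.6] w 21.2 ff 61.2
(412.6, 233, 185, -55) rot [ 0.001 -0.005 -0.779] lin [-162.   -97.5    9.8] rows 7.0
(412.6, 233, 70, -55) rot [0. 0. 0.] lin [  0.   0. 115.] rows 3.0
```

Emit:
drive_tool(
  rotation=[
    [0,-0.005,-0.11],
    [0,-0.005,-0.22],
    [0,-0.005,-0.33],
    [0,-0.005,-0.44],
    [0,-0.005,-0.55],
    [0,-0.005,-0.66],
    [0,-0.005,-0.75],
    [0,-0.005,-0.78],
  ],
  linear=[
    [-25,-15,2],
    [-50,-30,4],
    [-75,-45,5],
    [-100,-60,6],
    [-125,-75,8],
    [-145,-87,10],
    [-158,-95,10],
    [-162,-97.5,10],
  ],
  claw=[0,0,0,0,0,0,0,0],
)

```text
time_s: 52.73
tcp_pos: [407.3, 235.2, 181.8]
eef_rot: [-0.001, 0.953, 0.304, -0.005]
wrist_force: [-0.5, 0.4, -2.7]
width: 21.4
finger_force: 61.0
```

Emit:
drive_tool(
  rotation=[
    [0,0,0],
    [0,0,0],
    [0,0,0],
    [0,0,0],
    [0,0,0],
    [0,0,0],
  ],
  linear=[
    [0,0,0],
    [0,0,20],
    [0,0,45],
    [0,0,70],
    [0,0,90],
    [0,0,90],
  ],
  claw=[0,0,0,0,0,0],
)

```text
time_s: 53.23
tcp_pos: [410.0, 231.4, 90.3]
eef_rot: [0.001, 0.954, 0.299, -0.005]
wrist_force: [-0.9, -0.3, -2.1]
width: 21.3
finger_force: 61.0
```

Run:
```python
from jaw import *
plan((412.6,233,58,-55))
snap(21)
for n in("scene","top"):
    I,H,P=load(n,21); Z=P[...,2]; s,v=H[...,1],H[...,2]
    k=big(near(P,413,232,110)&(Z<18)&(s<60)&(v>70),1); print(n,"pad",cv2.minEnclosingCircle(np.float32(ray(n,pix(k[0]),2)[:,:2])),k[0].sum())
```

```text
t 53.23 tcp [410.  231.4  90.3] yaw -55.2 j7 -0.63 F [-0.9 -0.3 -2.1] w 21.3 ff 61.0
(412.6, 233, 58, -55) rot [-0.     0.01  -0.003] lin [ 3.4  0.2 32.3] rows 1.0
scene pad ((414.2647399902344, 232.51934814453125), 60.478519439697266) 727
top pad ((413.3040771484375, 232.1309051513672), 60.25224685668945) 466
```

Pad still at (413.5, 232.3). Lowering until contact.

Emit:
drive_tool(
  rotation=[
    [0,0.008,-0.003],
    [0,0.008,-0.003],
    [0,0.008,-0.003],
    [0,0.008,-0.003],
    [0,0.008,-0.003],
    [0,0.008,-0.003],
    [0,0.008,-0.003],
  ],
  linear=[
    [3,0,6],
    [3,0,12],
    [3,0,18],
    [3,0,24],
    [3,0,28],
    [3,0,29.5],
    [3,0,29.5],
  ],
  claw=[0,0,0,0,0,0,0],
)

```text
time_s: 53.92
tcp_pos: [412.3, 235.0, 63.1]
eef_rot: [-0.001, 0.953, 0.303, 0.001]
wrist_force: [-0.1, -0.6, -2.0]
width: 21.2
finger_force: 61.0
```

Emit:
drive_tool(
  rotation=[
    [0,0,0],
    [0,0,0],
    [0,0,0],
  ],
  linear=[
    [0,0,0.7],
    [0,0,1.4],
    [0,0,1.4],
  ],
  claw=[0,0,0],
)

```text
time_s: 54.17
tcp_pos: [412.7, 235.2, 62.1]
eef_rot: [-0.001, 0.953, 0.303, 0.001]
wrist_force: [0.1, 0.1, -2.3]
width: 21.2
finger_force: 61.0
```

Run:
```python
from jaw import *
info()
```

```text
t 54.17 tcp [412.7 235.2  62.1] yaw -54.8 j7 -0.55 F [ 0.1  0.1 -2.3] w 21.2 ff 61.0
```

Emit:
drive_tool(
  rotation=[
    [0,0,0],
    [0,0,0],
    [0,0,0],
    [0,0,0],
  ],
  linear=[
    [0,0.5,0.8],
    [0,1,1.6],
    [0,1,2.4],
    [0,1,2.4],
  ],
  claw=[0,0,0,0],
)

```text
time_s: 54.5
tcp_pos: [413.2, 234.3, 59.6]
eef_rot: [-0.001, 0.953, 0.303, 0.001]
wrist_force: [-0.5, 0.2, -2.4]
width: 21.4
finger_force: 61.0
```

Emit:
drive_tool(
  rotation=[
    [0,0,0],
    [0,0,0],
    [0,0,0],
  ],
  linear=[
    [0,0,0.8],
    [0,0,1.6],
    [0,0,1.6],
  ],
  claw=[0,0,0],
)

```text
time_s: 54.75
tcp_pos: [413.3, 234.4, 58.5]
eef_rot: [-0.002, 0.953, 0.302, 0.001]
wrist_force: [-0.9, 0.5, 4.4]
width: 21.3
finger_force: 61.8
```

Run:
```python
from jaw import *
info()
```

```text
t 54.75 tcp [413.3 234.4  58.5] yaw -54.8 j7 -0.54 F [-0.9  0.5  4.4] w 21.3 ff 61.8
```

Emit:
drive_tool(
  rotation=[
    [0,0,0],
    [0,0,0],
    [0,0,0],
    [0,0,0],
    [0,0,0],
    [0,0,0],
  ],
  linear=[
    [0,0,0],
    [0,0,0],
    [0,0,0],
    [0,0,0],
    [0,0,0],
    [0,0,0],
  ],
  claw=[20,40,60,75,75,75],
)

```text
time_s: 55.25
tcp_pos: [413.2, 234.3, 58.0]
eef_rot: [-0.001, 0.953, 0.303, 0.001]
wrist_force: [0.1, 0.2, 0.4]
width: 64.3
finger_force: 0.0
```

Emit:
drive_tool(
  rotation=[
    [0,0,0],
    [0,0,0],
    [0,0,0],
    [0,0,0],
    [0,0,0],
    [0,0,0],
    [0,0,0],
  ],
  linear=[
    [0,0,-10],
    [0,0,-30],
    [0,0,-60],
    [0,0,-90],
    [0,0,-120],
    [0,0,-135],
    [0,0,-135],
  ],
  claw=[75,75,75,75,75,75,75],
)

```text
time_s: 55.83
tcp_pos: [414.9, 234.6, 195.8]
eef_rot: [-0.002, 0.953, 0.303, 0.004]
wrist_force: [0.8, -0.2, 0.0]
width: 63.9
finger_force: 0.0
```

Run:
```python
from jaw import *
O2=hold(0,1.1)
plan((*O2,180,-99.8),(*O2,60,-99.8))
snap(22); jaws(22,(72,-73))
for n in("scene","top"):
    I,H,P=load(n,22); Z=P[...,2]; h,s,v=H[...,0],H[...,1],H[...,2]; light=(s<60)&(v>110)
    k=near(P,414,233,70)&(Z>98)&(Z<130); print(n,"handle top",P[k].mean(0).round(1) if k.any() else None,rect(ray(n,pix(k),115)) if k.any() else 0)
    k=near(P,*O,60)&(Z>78)&(Z<105)&(v>60); q=ray(n,pix(k),90); print(n,"drum",rect(q), ((rect(q)[:2]-O)@np.c_[HX,HY]).round(1))
    for k in big(near(P,610,265,150)&light&(Z>8)&(Z<40)&(P[...,1]>150),1,30): print(n,"tray",rect(ray(n,pix(k),24)),k.sum())
    k=big(near(P,610,265,120)&light&(Z<40)&(P[...,1]>165),1,30)[0]; print(n,"tray all",rect(ray(n,pix(k),24)),k.sum())
```

```text
t 55.83 tcp [414.9 234.6 195.8] yaw -54.8 j7 -0.83 F [ 0.8 -0.2  0. ] w 63.9 ff 0.0
(np.float64(539.9872304490826), np.float64(29.38394868833184), 180, -99.8) rot [-0.005 -0.008  0.786] lin [-16.4 239.8  15.2] rows 7.0
(np.float64(539.9872304490826), np.float64(29.38394868833184), 60, -99.8) rot [0. 0. 0.] lin [  0.   0. 120.] rows 3.0
scene 22 knob L (np.float64(72.18270086609587), 26) knob R (np.float64(-74.4167052227156), 30) drum (np.float64(-4.928228067316189), 306)
top 22 knob L (np.float64(73.2250887479408), 14) knob R (np.float64(-73.87399560709794), 13) drum (np.float64(-2.190626087482425), 432)
scene handle top [420.5 230.  109.7] [423.5 226.9  21.4  38.6  47.1]
scene drum [543.6  22.   51.4  61.4  50.4] [ 4.8 -5.6]
scene tray [641.8 284.2 157.3 176.9  73.7] 819
scene tray all [641.8 282.4 160.7 182.8  73.6] 2999
top handle top [411.4 231.2 112.8] [412.5 234.1  20.7  19.5  60.4]
top drum [5.377e+02 2.790e+01 5.220e+01 5.220e+01 5.000e-01] [-2.  -0.8]
top tray [636.9 290.5 151.8 169.7  73.6] 404
top tray all [636.  289.4 154.4 171.   73.7] 2529
```

Emit:
drive_tool(
  rotation=[
    [-0.004,-0.006,0.11],
    [-0.004,-0.006,0.22],
    [-0.004,-0.006,0.33],
    [-0.004,-0.006,0.44],
    [-0.004,-0.006,0.55],
    [-0.004,-0.006,0.66],
    [-0.004,-0.006,0.77],
    [-0.004,-0.006,0.785],
  ],
  linear=[
    [-2,30,2],
    [-4,65,4],
    [-6,100,6],
    [-8,135,8],
    [-10,170,10],
    [-13,205,12],
    [-15,230,14],
    [-16,240,15],
  ],
  claw=[100,100,100,100,100,100,100,100],
)

```text
time_s: 56.6
tcp_pos: [539.2, 24.3, 176.3]
eef_rot: [0.003, 0.996, -0.089, -0.002]
wrist_force: [0.5, 0.4, -0.2]
width: 85.3
finger_force: 0.0
```

Emit:
drive_tool(
  rotation=[
    [0,0,0],
    [0,0,0],
    [0,0,0],
    [0,0,0],
    [0,0,0],
  ],
  linear=[
    [0,0,20],
    [0,0,40],
    [0,0,50],
    [0,0,50],
    [0,0,50],
  ],
  claw=[100,100,100,100,100],
)

```text
time_s: 57.02
tcp_pos: [537.2, 29.1, 126.8]
eef_rot: [0.001, 0.996, -0.084, -0.003]
wrist_force: [0.0, -0.1, -0.4]
width: 85.8
finger_force: 0.0
```

Run:
```python
from jaw import *
O2=hold(0.5,0.8)
plan((*O2,56,-99.8))
```

```text
t 57.02 tcp [537.2  29.1 126.8] yaw -99.7 j7 -0.94 F [ 0.  -0.1 -0.4] w 85.8 ff 0.0
(np.float64(540.4288715485745), np.float64(29.003221569203774), 56, -99.8) rot [0.003 0.005 0.002] lin [ 3.5 -0.6 70.8] rows 2.0
```

Emit:
drive_tool(
  rotation=[
    [0.003,0.005,0.002],
    [0.003,0.005,0.002],
    [0.003,0.005,0.002],
    [0.003,0.005,0.002],
    [0.003,0.005,0.002],
    [0.003,0.005,0.002],
    [0.003,0.005,0.002],
    [0.003,0.005,0.002],
  ],
  linear=[
    [2.5,0,0],
    [2.5,0,12],
    [2.5,0,24],
    [2.5,0,36],
    [2.5,0,48],
    [2.5,0,60],
    [2.5,0,69],
    [2.5,0,69],
  ],
  claw=[100,100,100,100,100,100,100,100],
)

```text
time_s: 57.68
tcp_pos: [540.2, 28.5, 58.0]
eef_rot: [-0.0, 0.996, -0.086, 0.001]
wrist_force: [0.2, 0.6, -0.5]
width: 85.4
finger_force: 0.0
```

Run:
```python
from jaw import *
O2=hold(0.5,0.8)
plan((*O2,56,-99.8)); hs()
```

```text
t 57.68 tcp [540.2  28.5  58. ] yaw -99.8 j7 -0.81 F [ 0.2  0.6 -0.5] w 85.4 ff 0.0
(np.float64(540.4288715485745), np.float64(29.003221569203774), 56, -99.8) rot [-0.001 -0.001 -0.   ] lin [ 0.2 -0.5  2. ] rows 1.0
t 57.68 holder x,y 0.35 0.28 z 58.0 Fx,Fy,Fz 0.1 0.6 -0.5 rot [-0.001 -0.001 -0.   ]
```

Emit:
drive_tool(
  rotation=[
    [0,0,0],
    [0,0,0],
    [0,0,0],
    [0,0,0],
    [0,0,0],
    [0,0,0],
    [0,0,0],
    [0,0,0],
  ],
  linear=[
    [0,-0.5,1.5],
    [0,-0.5,1.5],
    [0,-0.5,1.5],
    [0,-0.5,1.5],
    [0,-0.5,1.5],
    [0,-0.5,1.5],
    [0,-0.5,1.5],
    [0,-0.5,1.5],
  ],
  claw=[90,80,70,60,40,20,0,0],
)

```text
time_s: 58.35
tcp_pos: [541.0, 27.6, 58.3]
eef_rot: [0.0, 0.996, -0.086, 0.002]
wrist_force: [-0.8, -0.4, 5.5]
width: 52.9
finger_force: 62.1
```

Run:
```python
from jaw import *
info(); hs()
```

```text
t 58.35 tcp [541.   27.6  58.3] yaw -99.9 j7 -0.81 F [-0.8 -0.4  5.5] w 52.9 ff 62.1
t 58.35 holder x,y 1.33 -0.48 z 58.3 Fx,Fy,Fz -0.7 -0.6 5.5 rot [ 0.    -0.004 -0.001]
```

Emit:
drive_tool(
  rotation=[
    [0,0,0],
    [0,0,0],
    [0,0,0],
    [0,0,0],
    [0,0,0],
    [0,0,0],
    [0,0,0],
    [0,0,0],
  ],
  linear=[
    [0,-1,0],
    [0,-1,-5],
    [0,-1,-10],
    [0,-1,-18],
    [0,-1,-30],
    [0,-1,-50],
    [0,-1,-75],
    [0,-1,-100],
  ],
  claw=[0,0,0,0,0,0,0,0],
)

```text
time_s: 59.02
tcp_pos: [539.0, 30.2, 157.4]
eef_rot: [-0.0, 0.996, -0.086, -0.001]
wrist_force: [0.3, 0.5, -8.0]
width: 52.5
finger_force: 64.9
```

Emit:
drive_tool(
  rotation=[
    [0,0,0],
    [0,0,0],
  ],
  linear=[
    [0,0,0],
    [0,0,0],
  ],
  claw=[0,0],
)

```text
time_s: 59.18
tcp_pos: [540.8, 30.1, 157.7]
eef_rot: [-0.001, 0.996, -0.086, 0.002]
wrist_force: [0.1, -0.4, -9.4]
width: 52.0
finger_force: 65.5
```

Run:
```python
from jaw import *
snap(23)
for t in(0,23):
  for n in("scene","top"):
    I,H,P=load(n,t); Z=P[...,2]; h,s,v=H[...,0],H[...,1],H[...,2]; light=(s<60)&(v>110)
    k=big(near(P,620,275,140)&light&(Z<40)&(P[...,1]>165),1,30)[0]; print(t,n,"tray all",rect(ray(n,pix(k),24)),k.sum())
jaws(23,(72,-73))
plan((580,150,150,-106),(638,288,120,-106),(638,288,36,-106))
```

```text
0 scene tray all [618.8 269.6 161.  182.7  73.7] 3161
0 top tray all [612.9 276.1 154.2 172.   73.8] 2658
23 scene tray all [642.2 283.6 163.3 183.   73.6] 3240
23 top tray all [636.2 289.9 154.6 171.4  73.8] 2684
scene 23 knob L (np.float64(72.11649345066418), 26) knob R (np.float64(-73.94314948307904), 31) drum (np.float64(5.198749063302907), 324)
top 23 knob L None knob R (np.float64(-72.65262329380761), 17) drum (np.float64(-17.67919596312431), 102)
t 59.28 tcp [538.9  30.5 155.7] yaw -99.8 j7 -0.98 F [ 1.5  0.7 -8.1] w 52.6 ff 65.5
(580, 150, 150, -106) rot [-0.001  0.001  0.108] lin [  20.1 -124.7    5.8] rows 4.0
(638, 288, 120, -106) rot [0. 0. 0.] lin [  17.7 -148.6   30. ] rows 4.0
(638, 288, 36, -106) rot [0. 0. 0.] lin [ 0.  0. 84.] rows 3.0
```

The block is lifted, carrying about 8 N. The tray was knocked about 27 mm and is now near (637.5, 288.5). Carrying it there.

Emit:
drive_tool(
  rotation=[
    [0,0,0.03],
    [0,0,0.06],
    [0,0,0.09],
    [0,0,0.108],
    [0,0,0.108],
    [0,0,0.108],
    [0,0,0.108],
  ],
  linear=[
    [4,-22,1],
    [8,-46,2],
    [12,-70,3],
    [15,-95,4],
    [18,-115,5],
    [20,-125,6],
    [20,-125,6],
  ],
  claw=[0,0,0,0,0,0,0],
)

```text
time_s: 59.87
tcp_pos: [581.2, 153.2, 148.5]
eef_rot: [-0.001, 0.991, -0.137, -0.001]
wrist_force: [0.1, 0.8, -8.5]
width: 52.4
finger_force: 65.6
```

Emit:
drive_tool(
  rotation=[
    [0,0,0],
    [0,0,0],
    [0,0,0],
    [0,0,0],
    [0,0,0],
    [0,0,0],
    [0,0,0],
    [0,0,0],
  ],
  linear=[
    [3,-22,4],
    [6,-46,8],
    [9,-70,12],
    [12,-95,18],
    [15,-120,24],
    [17,-138,30],
    [18,-149,30],
    [18,-149,30],
  ],
  claw=[0,0,0,0,0,0,0,0],
)

```text
time_s: 60.53
tcp_pos: [639.9, 289.8, 119.4]
eef_rot: [-0.0, 0.99, -0.138, -0.0]
wrist_force: [0.5, 1.6, -7.8]
width: 52.4
finger_force: 65.6
```

Emit:
drive_tool(
  rotation=[
    [0,0,0],
    [0,0,0],
    [0,0,0],
    [0,0,0],
  ],
  linear=[
    [0,0,0],
    [0,0,15],
    [0,0,30],
    [0,0,30],
  ],
  claw=[0,0,0,0],
)

```text
time_s: 60.87
tcp_pos: [636.8, 285.6, 87.1]
eef_rot: [0.001, 0.99, -0.141, -0.003]
wrist_force: [-2.8, 0.3, -10.0]
width: 52.7
finger_force: 65.3
```

Run:
```python
from jaw import *
plan((638,288,38,-106))
```

```text
t 60.87 tcp [636.8 285.6  87.1] yaw -106.2 j7 -1.49 F [ -2.8   0.3 -10. ] w 52.7 ff 65.3
(638, 288, 38, -106) rot [ 0.003  0.005 -0.003] lin [ 0.7 -2.8 49.1] rows 2.0
```

Emit:
drive_tool(
  rotation=[
    [0.002,0.004,0],
    [0.002,0.004,0],
    [0.002,0.004,0],
    [0.002,0.004,0],
    [0.002,0.004,0],
    [0.002,0.004,0],
    [0.002,0.004,0],
  ],
  linear=[
    [0,-2,10],
    [0,-2,20],
    [0,-2,30],
    [0,-2,40],
    [0,-2,48],
    [0,-2,50],
    [0,-2,50],
  ],
  claw=[0,0,0,0,0,0,0],
)

```text
time_s: 61.45
tcp_pos: [640.2, 289.3, 40.1]
eef_rot: [-0.001, 0.99, -0.14, 0.002]
wrist_force: [-0.4, 0.1, -8.1]
width: 52.4
finger_force: 65.5
```

Emit:
drive_tool(
  rotation=[
    [0,0,0],
    [0,0,0],
    [0,0,0],
    [0,0,0],
  ],
  linear=[
    [0,0,1],
    [0,0,2],
    [0,0,2],
    [0,0,2],
  ],
  claw=[0,0,0,0],
)

```text
time_s: 61.78
tcp_pos: [641.2, 289.4, 39.8]
eef_rot: [-0.001, 0.99, -0.14, 0.003]
wrist_force: [-0.6, 0.4, -7.8]
width: 52.8
finger_force: 65.5
```

Run:
```python
from jaw import *
plan((638,288,32,-106))
```

```text
t 61.78 tcp [641.2 289.4  39.8] yaw -106.0 j7 -1.45 F [-0.6  0.4 -7.8] w 52.8 ff 65.5
(638, 288, 32, -106) rot [-0.003 -0.007 -0.001] lin [-2.7  2.3  7.8] rows 1.0
```

Emit:
drive_tool(
  rotation=[
    [0,-0.006,0],
    [0,-0.006,0],
    [0,-0.006,0],
    [0,-0.006,0],
    [0,-0.006,0],
  ],
  linear=[
    [-1,1,1.5],
    [-2,1,3],
    [-2,1,4.5],
    [-2,1,6],
    [-2,1,6],
  ],
  claw=[0,0,0,0,0],
)

```text
time_s: 62.2
tcp_pos: [638.4, 289.0, 32.8]
eef_rot: [-0.001, 0.99, -0.14, -0.0]
wrist_force: [0.2, 0.5, -7.8]
width: 52.2
finger_force: 65.5
```

Emit:
drive_tool(
  rotation=[
    [0,0,0],
    [0,0,0],
    [0,0,0],
  ],
  linear=[
    [0,0,0.8],
    [0,0,1.6],
    [0,0,1.6],
  ],
  claw=[0,0,0],
)

```text
time_s: 62.45
tcp_pos: [638.6, 289.0, 32.6]
eef_rot: [-0.002, 0.99, -0.14, -0.0]
wrist_force: [-3.2, 0.9, -1.8]
width: 52.6
finger_force: 66.6
```

Run:
```python
from jaw import *
plan((638,288,32,-106))
```

```text
t 62.45 tcp [638.6 289.   32.6] yaw -106.1 j7 -1.44 F [-3.2  0.9 -1.8] w 52.6 ff 66.6
(638, 288, 32, -106) rot [-0.003  0.001 -0.001] lin [-0.3  1.1  0.6] rows 1.0
```

Touching the tray floor at the expected height. A touch lower, then release and rise.

Emit:
drive_tool(
  rotation=[
    [0,0,0],
    [0,0,0],
    [0,0,0],
    [0,0,0],
    [0,0,0],
    [0,0,0],
    [0,0,0],
  ],
  linear=[
    [0,0,0.7],
    [0,0,0.7],
    [0,0,0.7],
    [0,0,0.7],
    [0,0,0.7],
    [0,0,0.7],
    [0,0,0.7],
  ],
  claw=[0,65,75,85,100,100,100],
)

```text
time_s: 63.03
tcp_pos: [639.2, 288.9, 31.2]
eef_rot: [-0.001, 0.99, -0.14, 0.001]
wrist_force: [-0.3, 0.2, 0.7]
width: 85.4
finger_force: 0.0
```

Emit:
drive_tool(
  rotation=[
    [0,0,0],
    [0,0,0],
    [0,0,0],
    [0,0,0],
    [0,0,0],
    [0,0,0],
    [0,0,0],
    [0,0,0],
  ],
  linear=[
    [0,0,-8],
    [0,0,-25],
    [0,0,-50],
    [0,0,-80],
    [0,0,-115],
    [0,0,-150],
    [0,0,-180],
    [0,0,-180],
  ],
  claw=[100,100,100,100,100,100,100,100],
)

```text
time_s: 63.7
tcp_pos: [643.2, 287.4, 220.5]
eef_rot: [-0.004, 0.99, -0.14, 0.006]
wrist_force: [1.0, -0.5, 1.5]
width: 85.8
finger_force: 0.0
```

Emit:
drive_tool(
  rotation=[
    [0,0,0],
    [0,0,0],
    [0,0,0],
    [0,0,0],
    [0,0,0],
    [0,0,0],
    [0,0,0],
    [0,0,0],
  ],
  linear=[
    [0,35,0],
    [0,70,0],
    [0,110,0],
    [0,150,0],
    [0,190,0],
    [0,230,0],
    [0,250,0],
    [0,250,0],
  ],
  claw=[100,100,100,100,100,100,100,100],
)

```text
time_s: 64.37
tcp_pos: [567.2, 41.2, 212.5]
eef_rot: [-0.001, 0.989, -0.145, 0.001]
wrist_force: [0.3, -1.2, 0.3]
width: 85.0
finger_force: 0.0
```

Run:
```python
from jaw import *
info(); snap(24); jaws(24,(72,-73))
a=cv2.imread("pics/scene24.png"); cv2.imwrite("pics/f.png",cv2.resize(a[70:280,60:410],(800,480),interpolation=cv2.INTER_CUBIC))
for n in("scene","top"):
    I,H,P=load(n,24); Z=P[...,2]; h,s,v=H[...,0],H[...,1],H[...,2]
    k=near(P,413,233,80)&(Z>98)&(Z<130)
    print(n,"handle top",rect(ray(n,pix(k),115)) if k.any() else 0)
    k=near(P,638,288,60)&(h>10)&(h<38)&(s>90); print(n,"block",rect(ray(n,pix(k),64)),Z[k].max().round(1) if k.any() else 0,k.sum())
```

```text
t 64.37 tcp [567.2  41.2 212.5] yaw -106.7 j7 -1.19 F [ 0.3 -1.2  0.3] w 85.0 ff 0.0
scene 24 knob L (np.float64(72.15393285811746), 25) knob R (np.float64(-74.52485740861981), 29) drum None
top 24 knob L None knob R (np.float64(-74.06262987634598), 10) drum None
scene handle top 0
scene block [650.2 256.7 103.9  90.4  75.5] 68.9 725
top handle top 0
top block [629.2 273.6  85.6  59.3  74.6] 73.0 488
```

View pics/f.png

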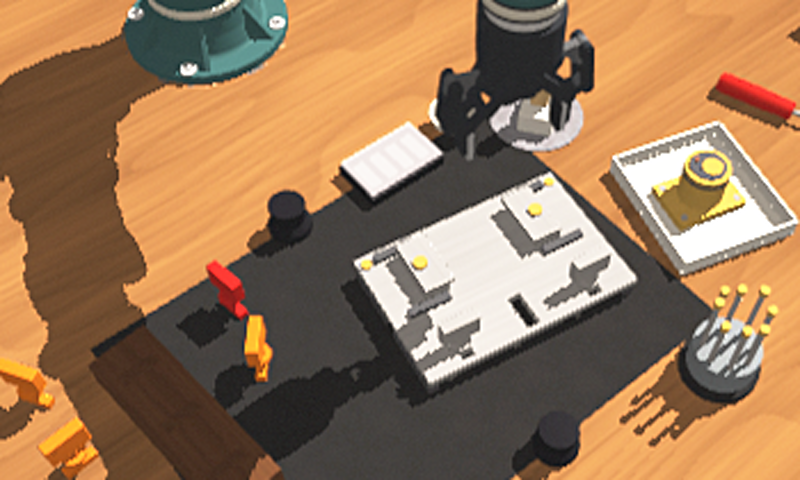

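The block stands upright in the tray at (705,190), both keys are locked and both jaws are open. The mallet is partly hidden by the gripper, so I'll move aside and check it.

Emit:
drive_tool(
  rotation=[
    [0,0,0],
    [0,0,0],
    [0,0,0],
    [0,0,0],
    [0,0,0],
    [0,0,0],
    [0,0,0],
    [0,0,0],
  ],
  linear=[
    [0,25,-10],
    [0,60,-20],
    [0,95,-20],
    [0,130,-20],
    [0,165,-20],
    [0,190,-20],
    [0,200,-20],
    [0,200,-20],
  ],
  claw=[100,100,100,100,100,100,100,100],
)

```text
time_s: 65.13
tcp_pos: [514.3, -145.4, 230.5]
eef_rot: [-0.001, 0.99, -0.141, 0.001]
wrist_force: [-0.3, 0.8, 0.5]
width: 85.2
finger_force: 0.0
```

Run:
```python
from jaw import *
snap(25); jaws(25,(72,-73))
for n in("scene","top"):
  for t in (22,25):
    I,H,P=load(n,t); Z=P[...,2]; s,v=H[...,1],H[...,2]
    k=near(P,413,233,80)&(Z>98)&(Z<130); print(n,t,"handle top",rect(ray(n,pix(k),115)) if k.any() else 0, k.sum())
    k=big(near(P,413,232,90)&(Z<18)&(s<60)&(v>70),1); print(n,t,"pad",cv2.minEnclosingCircle(np.float32(ray(n,pix(k[0]),2)[:,:2])))
```

```text
scene 25 knob L (np.float64(72.13416167439055), 26) knob R (np.float64(-74.47794794605639), 29) drum None
top 25 knob L (np.float64(73.22586843490687), 14) knob R None drum None
scene 22 handle top [423.5 226.9  21.4  38.6  47.1] 82
scene 22 pad ((414.39825439453125, 233.48477172851562), 61.108055114746094)
scene 25 handle top [423.6 226.8  22.2  36.5  37.3] 79
scene 25 pad ((414.60687255859375, 233.47901916503906), 61.19417190551758)
top 22 handle top [412.5 234.1  20.7  19.5  60.4] 26
top 22 pad ((411.2756042480469, 232.0233612060547), 60.12210464477539)
top 25 handle top [415.7 233.7  22.8  22.8  38.4] 64
top 25 pad ((412.29058837890625, 232.95433044433594), 60.77527618408203)
```

The mallet is standing on the centre of its pad. Handing in.

```bash
python3 -c "
from bench import ctrl
print(ctrl.job_done())"
```

```text
the job is handed in; nothing more can be done
None
```

I handed the job in: both T-keys in the rack are locked in the holder, both jaws are at or within about 0.3 mm of their stops, the block stands upright in the tray, and the mallet stands head down on its pad. One tap slipped and put jaw_r about 5.6–5.8 mm ahead of jaw_l by the cameras, close to the 6 mm limit.

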